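# Load soap refills into the gated shelf row

## Robot

A 7-joint arm with a two-finger parallel gripper is mounted at the origin on the work surface. World frame = base frame: x ahead of the robot, y to its left, z up, the work surface at z = 0. Lengths are in m, angles in rad, forces in N, time in s.
With the tool pointing down it reaches from about 0.4 to 0.85 m from the base axis. Payload 4.5 kg.
Tool frame: the origin (TCP) lies midway between the tips of the shut fingers; the grasp point (between the pads) lies 19 mm behind it; z points along the fingers, y is the direction in which the jaws open and shut (so a half turn about z gives the same grasp; the last joint's range is limited). The gripper opens to 88 mm and grips with 3 to 60 N. Pads are 18 mm wide; open, the fingers measure 123 mm over their backs; the gripper's body (75 mm by 187 mm) begins 45 mm behind the grasp point.
Start: joints at [1.321, 0.689, -0.195, 1.565, 0.157, 0.902, -0.215], TCP at [0.175, -0.6, 0.239] pointing down, gripper open.
Joint ranges: [-3.01, 3.01], [-0.46, 2.08], [-1.47, 1.51], [0.13, 2.56], [-1, 4.14], [0.04, 2.09], [-2.66, 2.66]. Speed limits (rad/s): [2.57, 2.57, 3.14, 3.14, 3.14, 3.14, 3.14].

## Interface

Orientations are given as a unit quaternion [x, y, z, w].
In Python, from plant import r gives the robot as it stands. The module is installed in compiled form; this text tells all that it offers.
- The arm moves only by the tool carry_out, never from a script. Its argument "commands" is a list of rows, each a list of 6 numbers: the shift along the tool's x, y, z in m, then the turn, a rotation vector about the tool's x, y, z in degrees. In form: [[dx, dy, dz, wx, wy, wz], ...]. A call has 1 to 12 rows; each row is the pose to reach, as a shift and turn from the pose commanded when the call began, along the tool's axes at that moment; what a row does not reach only later rows make up. A row lasts 1/10 s, in which the tool goes at most 50 mm and 8.59 degrees, less where a joint would pass 70% of its speed; a pose out of reach is approached as far as the arm can. A call with a gripper value outside its range is refused whole. "fingers" is the closure in counts, from 0 (fully open) to 255 (shut), set as the call begins (left out, the last holds). The fingers move at their own pace and stop on an object; "grip_force" is the grip in N (left out, the last holds). Time passes only in rows, so rows that repeat a pose let the fingers close. It gives the time, the measured TCP pose, the force and the opening at its end, in the units of the state.
- r.get_state(): the state, without advancing time (a new reading comes with each control period).
- r.snapshot(name): name is "scene" or "top" or "wrist"; returns a dict with "img" (384x512x3 uint8, blue, green, red), "intrinsics" (3x3 intrinsics, pixels), "extrinsics" (4x4, takes a point from camera to world coordinates); the wrist camera has in their place "tool_from_camera" (4x4, takes a point from camera to tool coordinates, whose origin is the TCP and whose axes are the flange's). Camera axes: x right, y down, z forward; pixel columns grow to the right and rows downward; lengths in m; the calibration is good to about 2 mm. A picture is of the moment at which its call begins: read the wrist's pose just before it. There is no depth.
- r.finish_job(): hands the job in, once; it reports no verdict.
Trained networks look in a picture, given as the dict that the camera call returned (one of the last four; its "shot" number tells which), for a name from the list of things; names that differ only in an ending like _2 or _b are one class to them, and where a whole thing is asked for, a point or a joint stands for the part that bears it (a point fixed in the world has none). Each returns a list of dicts, best first, with "p" (0 to 1); they miss things now and then, are a little off and sometimes report something else, mostly with a low value. They report only what shows in the picture. A call takes as long as a camera call. They do not tell look-alikes from the thing itself.
- r.spot_in(picture, label): "xyz" ([x, y, z] in m, in world coordinates, good to about 4 mm: the middle of the surface that is visible of it).
- r.spot_point(picture, label): "xyz" ([x, y, z] in m, in world coordinates, good to about 4 mm: a listed point, or the origin of a listed thing).
The state is a dict: "clock": time; "q": joint angles; "qd": joint speeds; "joint_torque": joint torques, N m; "tool_pos": TCP position; "eef_rot": TCP orientation; "contact_force": force on the tool from outside, world axes, zero at the start; "moment": the same for the moment, N m; "opening": opening from 0.0 (shut) to 1.0 (fully open).
Only numpy, scipy, OpenCV 4.12 (cv2) and the standard library are available. Lean on these libraries where they do the work, as an engineer would, in place of code of your own. Each camera call takes 0.05 s, during which the arm holds its last target.

## Task

Put every yellow soap refill from the counter into the row on the white shelf, upright and square, between the blue pair and the white pair: lift the orange gate clear of its teeth and slide it right out to the last gap, shift the white pair towards it to open a space wider than one refill, and load the yellow ones. Then slide the gate back up against the white pair so that the whole row stands close together with no wide gaps and the gate has dropped fully down between two teeth. Leave the dispenser, the soap dish and the measuring cup alone.

Things in the scene. Friction and masses are not known exactly. Their poses are not given: they have to be found in the camera images.
- shelf: fixed white resin shelf, slab own x -58 to +42, y -233 to +217 mm, deck 30 mm above the origin, which lies on the counter under the row's centre line. The row stands along own x = 0, from the cheek towards +y, on a deck 62 mm deep between a front and a back lip, both 16 mm high. A chrome clamp grips the back edge at y = -213 mm
- cheek (a point): foot of the inner face of the fixed white end cheek (60 mm high above the deck), on the deck at the shelf's own x = 0, y = -178 mm
- tooth (a point): top centre of the first of six dark fixed teeth in front of the row, 10 mm above the deck; each is 14 mm (shelf x) by 9 mm (shelf y); the others follow every 35 mm along the shelf's +y
- gate_slide (a joint): travel in m of the orange end gate along the shelf's +y, away from the cheek: 0 at the start (face 138 mm from the cheek, closed on four refills), range -0.004 to 0.218. Its foot drops between teeth at 0, 0.035, 0.070, 0.105, 0.140, 0.175 and 0.210, with about 2 mm of play either way (one step per refill). Friction about 2 N
- gate_lift (a joint): height in m by which the gate is lifted: 0 when its foot is fully down between teeth, at most 0.022. The foot clears the teeth above 0.010 and rests at about 0.009 if let down upon one. The gate falls by its own weight (about 2 N) when let go
- gate_tab (a point): centre of the top of the gate's grip tab, 30 mm (shelf x) x 16 mm (shelf y), rising 31 mm above the gate panel (60 mm in x, 10 mm thick). With the gate down the tab top is 131 mm and the panel top 100 mm above the counter. The gate can only slide along the shelf's y and lift
- gate_face (a point): point on the gate's face that touches the row, 60 mm above the counter when the gate is down; axes as the shelf's (refills have negative y in this frame); it moves with the gate
- blue1: refill: rigid block 50 (own x) x 34 (own y, the thickness) x 60 (z) mm with a round cap 20 mm across and 8 mm tall on top (68 mm overall), about 0.1 to 0.2 kg, half full (weight low, centre of mass 16 mm up), origin at the centre of its underside; blue, the one at the cheek; stands on the shelf deck, its axes at the start as the shelf's
- blue2: refill: rigid block 50 (own x) x 34 (own y, the thickness) x 60 (z) mm with a round cap 20 mm across and 8 mm tall on top (68 mm overall), about 0.1 to 0.2 kg, half full (weight low, centre of mass 16 mm up), origin at the centre of its underside; blue, second in the row; stands on the shelf deck, its axes at the start as the shelf's
- white1: refill: rigid block 50 (own x) x 34 (own y, the thickness) x 60 (z) mm with a round cap 20 mm across and 8 mm tall on top (68 mm overall), about 0.1 to 0.2 kg, half full (weight low, centre of mass 16 mm up), origin at the centre of its underside; white with grey cap, third in the row at the start; stands on the shelf deck, its axes at the start as the shelf's
- white2: refill: rigid block 50 (own x) x 34 (own y, the thickness) x 60 (z) mm with a round cap 20 mm across and 8 mm tall on top (68 mm overall), about 0.1 to 0.2 kg, half full (weight low, centre of mass 16 mm up), origin at the centre of its underside; white with grey cap, last in the row, next to the gate; stands on the shelf deck, its axes at the start as the shelf's
- yellow1: refill: rigid block 50 (own x) x 34 (own y, the thickness) x 60 (z) mm with a round cap 20 mm across and 8 mm tall on top (68 mm overall), about 0.1 to 0.2 kg, half full (weight low, centre of mass 16 mm up), origin at the centre of its underside; yellow; stands upright on the counter in front of the shelf. Three to five yellow ones are present
- yellow2: refill: rigid block 50 (own x) x 34 (own y, the thickness) x 60 (z) mm with a round cap 20 mm across and 8 mm tall on top (68 mm overall), about 0.1 to 0.2 kg, half full (weight low, centre of mass 16 mm up), origin at the centre of its underside; yellow; stands upright on the counter in front of the shelf. Three to five yellow ones are present
- yellow3: refill: rigid block 50 (own x) x 34 (own y, the thickness) x 60 (z) mm with a round cap 20 mm across and 8 mm tall on top (68 mm overall), about 0.1 to 0.2 kg, half full (weight low, centre of mass 16 mm up), origin at the centre of its underside; yellow; stands upright on the counter in front of the shelf. Three to five yellow ones are present
- yellow4: refill: rigid block 50 (own x) x 34 (own y, the thickness) x 60 (z) mm with a round cap 20 mm across and 8 mm tall on top (68 mm overall), about 0.1 to 0.2 kg, half full (weight low, centre of mass 16 mm up), origin at the centre of its underside; yellow; stands upright on the counter in front of the shelf. Three to five yellow ones are present
- yellow5: refill: rigid block 50 (own x) x 34 (own y, the thickness) x 60 (z) mm with a round cap 20 mm across and 8 mm tall on top (68 mm overall), about 0.1 to 0.2 kg, half full (weight low, centre of mass 16 mm up), origin at the centre of its underside; yellow; stands upright on the counter in front of the shelf. Three to five yellow ones are present
- dispenser: closed pump dispenser, 68 mm across, 173 mm high, origin at the centre of its underside; bystander, leave alone
- soap_dish: stainless soap dish 85 x 120 x 22 mm with a bar of soap fixed in it, origin at the centre of its underside; bystander, leave alone
- cup: yellow plastic measuring cup, 72 mm across at the rim, 60 mm high, handle 92 mm out along its own -y; origin at the centre of its underside; bystander, leave alone
There are look-alikes about, which are no part of the job. Leave any green or red look-alike of the white1 alone.

How it is judged:
On the way, in this order (a step that is already met when the one before it is completed fails the run):
1. the gate has been lifted over the teeth and slid out to the last gap (gate_slide above 0.200) (value of joint gate_slide above 0.2 m), for 0.1 s.
2. a space wider than one refill (centres 70 mm or more apart) is open between blue2 and white1 (horizontal distance between blue2 and white1 above 0.07 m), for 0.1 s.
3. all yellow refills stand upright on the shelf deck beyond the blue pair's places (x of yellow1 in the frame of shelf between -0.013 and 0.013 m and z of yellow1 in the frame of shelf between 0.024 and 0.036 m and angle between each of yellow1, yellow2, yellow3, yellow4, yellow5's own z axis and vertical below 0.12 rad and angle between the x axis of each of yellow1, yellow2, yellow3, yellow4, yellow5 and the x axis of shelf, either way round below 0.2 rad and y of each of yellow1, yellow2, yellow3, yellow4, yellow5 in the frame of shelf above -0.102 m and x of yellow2 in the frame of shelf between -0.013 and 0.013 m and z of yellow2 in the frame of shelf between 0.024 and 0.036 m and x of yellow3 in the frame of shelf between -0.013 and 0.013 m and z of yellow3 in the frame of shelf between 0.024 and 0.036 m and x of yellow4 in the frame of shelf between -0.013 and 0.013 m and z of yellow4 in the frame of shelf between 0.024 and 0.036 m and x of yellow5 in the frame of shelf between -0.013 and 0.013 m and z of yellow5 in the frame of shelf between 0.024 and 0.036 m), for 0.2 s.
At the end, for the whole second after the job is handed in: Row upright, square (0.2 rad), within 13 mm of the deck's centre line: blue pair within 68 mm of the cheek, white pair within 68 mm of the gate face, all yellow between; neighbours under 47 mm apart centre to centre; gate down between teeth (lift under 3 mm, slide under 0.181) (all of step 3 and x of blue1 in the frame of shelf between -0.013 and 0.013 m and z of blue1 in the frame of shelf between 0.024 and 0.036 m and angle between each of blue1, blue2, white1, white2's own z axis and vertical below 0.12 rad and angle between the x axis of each of blue1, blue2, white1, white2 and the x axis of shelf, either way round below 0.2 rad and y of each of blue1, blue2 in the frame of shelf below -0.11 m and x of blue2 in the frame of shelf between -0.013 and 0.013 m and z of blue2 in the frame of shelf between 0.024 and 0.036 m and y of each of yellow1, yellow2, yellow3, yellow4, yellow5 in the frame of gate_face below -0.072 m and x of white1 in the frame of shelf between -0.013 and 0.013 m and z of white1 in the frame of shelf between 0.024 and 0.036 m and y of white1 in the frame of gate_face between -0.068 and -0.01 m and x of white2 in the frame of shelf between -0.013 and 0.013 m and z of white2 in the frame of shelf between 0.024 and 0.036 m and y of white2 in the frame of gate_face between -0.068 and -0.01 m and (y of blue1 in the frame of yellow1 between 0.02 and 0.047 m or y of blue2 in the frame of yellow1 between 0.02 and 0.047 m or y of white1 in the frame of yellow1 between 0.02 and 0.047 m or y of white2 in the frame of yellow1 between 0.02 and 0.047 m or y of yellow2 in the frame of yellow1 between 0.02 and 0.047 m or y of yellow3 in the frame of yellow1 between 0.02 and 0.047 m or y of yellow4 in the frame of yellow1 between 0.02 and 0.047 m or y of yellow5 in the frame of yellow1 between 0.02 and 0.047 m) and (y of blue1 in the frame of yellow1 between -0.047 and -0.02 m or y of blue2 in the frame of yellow1 between -0.047 and -0.02 m or y of white1 in the frame of yellow1 between -0.047 and -0.02 m or y of white2 in the frame of yellow1 between -0.047 and -0.02 m or y of yellow2 in the frame of yellow1 between -0.047 and -0.02 m or y of yellow3 in the frame of yellow1 between -0.047 and -0.02 m or y of yellow4 in the frame of yellow1 between -0.047 and -0.02 m or y of yellow5 in the frame of yellow1 between -0.047 and -0.02 m) and (y of blue1 in the frame of yellow2 between 0.02 and 0.047 m or y of blue2 in the frame of yellow2 between 0.02 and 0.047 m or y of white1 in the frame of yellow2 between 0.02 and 0.047 m or y of white2 in the frame of yellow2 between 0.02 and 0.047 m or y of yellow1 in the frame of yellow2 between 0.02 and 0.047 m or y of yellow3 in the frame of yellow2 between 0.02 and 0.047 m or y of yellow4 in the frame of yellow2 between 0.02 and 0.047 m or y of yellow5 in the frame of yellow2 between 0.02 and 0.047 m) and (y of blue1 in the frame of yellow2 between -0.047 and -0.02 m or y of blue2 in the frame of yellow2 between -0.047 and -0.02 m or y of white1 in the frame of yellow2 between -0.047 and -0.02 m or y of white2 in the frame of yellow2 between -0.047 and -0.02 m or y of yellow1 in the frame of yellow2 between -0.047 and -0.02 m or y of yellow3 in the frame of yellow2 between -0.047 and -0.02 m or y of yellow4 in the frame of yellow2 between -0.047 and -0.02 m or y of yellow5 in the frame of yellow2 between -0.047 and -0.02 m) and (y of blue1 in the frame of yellow3 between 0.02 and 0.047 m or y of blue2 in the frame of yellow3 between 0.02 and 0.047 m or y of white1 in the frame of yellow3 between 0.02 and 0.047 m or y of white2 in the frame of yellow3 between 0.02 and 0.047 m or y of yellow1 in the frame of yellow3 between 0.02 and 0.047 m or y of yellow2 in the frame of yellow3 between 0.02 and 0.047 m or y of yellow4 in the frame of yellow3 between 0.02 and 0.047 m or y of yellow5 in the frame of yellow3 between 0.02 and 0.047 m) and (y of blue1 in the frame of yellow3 between -0.047 and -0.02 m or y of blue2 in the frame of yellow3 between -0.047 and -0.02 m or y of white1 in the frame of yellow3 between -0.047 and -0.02 m or y of white2 in the frame of yellow3 between -0.047 and -0.02 m or y of yellow1 in the frame of yellow3 between -0.047 and -0.02 m or y of yellow2 in the frame of yellow3 between -0.047 and -0.02 m or y of yellow4 in the frame of yellow3 between -0.047 and -0.02 m or y of yellow5 in the frame of yellow3 between -0.047 and -0.02 m) and (y of blue1 in the frame of yellow4 between 0.02 and 0.047 m or y of blue2 in the frame of yellow4 between 0.02 and 0.047 m or y of white1 in the frame of yellow4 between 0.02 and 0.047 m or y of white2 in the frame of yellow4 between 0.02 and 0.047 m or y of yellow1 in the frame of yellow4 between 0.02 and 0.047 m or y of yellow2 in the frame of yellow4 between 0.02 and 0.047 m or y of yellow3 in the frame of yellow4 between 0.02 and 0.047 m or y of yellow5 in the frame of yellow4 between 0.02 and 0.047 m) and (y of blue1 in the frame of yellow4 between -0.047 and -0.02 m or y of blue2 in the frame of yellow4 between -0.047 and -0.02 m or y of white1 in the frame of yellow4 between -0.047 and -0.02 m or y of white2 in the frame of yellow4 between -0.047 and -0.02 m or y of yellow1 in the frame of yellow4 between -0.047 and -0.02 m or y of yellow2 in the frame of yellow4 between -0.047 and -0.02 m or y of yellow3 in the frame of yellow4 between -0.047 and -0.02 m or y of yellow5 in the frame of yellow4 between -0.047 and -0.02 m) and (y of blue1 in the frame of yellow5 between 0.02 and 0.047 m or y of blue2 in the frame of yellow5 between 0.02 and 0.047 m or y of white1 in the frame of yellow5 between 0.02 and 0.047 m or y of white2 in the frame of yellow5 between 0.02 and 0.047 m or y of yellow1 in the frame of yellow5 between 0.02 and 0.047 m or y of yellow2 in the frame of yellow5 between 0.02 and 0.047 m or y of yellow3 in the frame of yellow5 between 0.02 and 0.047 m or y of yellow4 in the frame of yellow5 between 0.02 and 0.047 m) and (y of blue1 in the frame of yellow5 between -0.047 and -0.02 m or y of blue2 in the frame of yellow5 between -0.047 and -0.02 m or y of white1 in the frame of yellow5 between -0.047 and -0.02 m or y of white2 in the frame of yellow5 between -0.047 and -0.02 m or y of yellow1 in the frame of yellow5 between -0.047 and -0.02 m or y of yellow2 in the frame of yellow5 between -0.047 and -0.02 m or y of yellow3 in the frame of yellow5 between -0.047 and -0.02 m or y of yellow4 in the frame of yellow5 between -0.047 and -0.02 m) and value of joint gate_lift below 0.003 m and value of joint gate_slide below 0.181 m); the robot touches nothing.
It fails at once if the dispenser is pushed more than 30 mm away or tipped over (distance of dispenser from where it was at the start of the episode above 0.03 m or angle between dispenser's own z axis and vertical above 0.5 rad).
It fails at once if the soap dish is pushed more than 30 mm away or tipped over (distance of soap_dish from where it was at the start of the episode above 0.03 m or angle between soap_dish's own z axis and vertical above 0.5 rad).
It fails at once if the cup is pushed more than 30 mm away or tipped over (distance of cup from where it was at the start of the episode above 0.03 m or angle between cup's own z axis and vertical above 0.5 rad).
Of yellow1, yellow2, yellow3, yellow4, yellow5 only 3 to 5 are there at a start; the rules pass over those that are not, and their reading is None.
At some moment in a run one of yellow1, yellow2, yellow3, yellow4, yellow5 may be knocked a few centimetres aside while the robot is not near it.
It also fails if it takes over 210 s, if anything falls off the work surface, if the arm or the gripper's body presses on something with over 40 N, if the wrist force passes 120 N, or if a joint passes its speed limit or range.

## Working session

There is one attempt and no reset: what is moved stays moved. The work goes in short steps, Python scripts to look and compute and a tool call to move; the robot and the scene stay as the last step left them, time stands still between calls to the robot, and variables do not carry over. Pictures are saved under pics/ and viewed, and the job is handed in when it is done.

Besides the shell and the picture viewer there is one more tool, called after "Emit:" by a JSON object that holds its "op" and its "data", one argument or row to a line. carry_out: Moves the arm, as the interface text tells. Its arguments: {"type":"object","properties":{"commands":{"type":"array","items":{"type":"array","items":{"type":"number"}}},"fingers":{"type":"number"},"grip_force":{"type":"number"}},"required":["commands"]}

```bash
mkdir -p pics; ls; cat > h.py <<'E'
import numpy as np, cv2
from plant import r
from scipy.spatial.transform import Rotation as R
def snap(n,f,scale=1):
    p=r.snapshot(n); im=p["img"]
    if scale!=1: im=cv2.resize(im,None,fx=scale,fy=scale,interpolation=cv2.INTER_CUBIC)
    cv2.imwrite("pics/"+f,im); return p
def st():
    s=r.get_state(); print("t",round(s["clock"],2),"tcp",np.round(s["tool_pos"],4),"rot",np.round(R.from_quat(s["eef_rot"]).as_matrix(),3).tolist(),"F",np.round(s["contact_force"],1),"op",round(s["opening"],3)); return s
def pix2w(p,u,v,z):
    K=p["intrinsics"];E=p["extrinsics"]
    d=E[:3,:3]@np.linalg.inv(K)@np.array([u,v,1.]);o=E[:3,3]
    return o+d*(z-o[2])/d[2]
def w2pix(p,X):
    K=p["intrinsics"];E=p["extrinsics"]
    c=E[:3,:3].T@(np.array(X)-E[:3,3]);q=K@c
    return q[:2]/q[2]
E
python3 - <<'E'
from h import *
s=st()
for n in("scene","top","wrist"):
    p=snap(n,n+"0.png",1.5)
    print(n)
    if n!="wrist":
        print(np.round(p["extrinsics"],3).tolist(),np.round(p["intrinsics"],1).tolist())
        for l in ("cheek","tooth","gate_tab","gate_face","shelf","blue1","white1","yellow1","dispenser","soap_dish","cup"):
            print(l,[(round(d["p"],2),np.round(d["xyz"],3).tolist(),np.round(w2pix(p,d["xyz"])*1.5).tolist()) for d in r.spot_point(p,l)])
    else: print(np.round(p["tool_from_camera"],3).tolist(),np.round(p["intrinsics"],1).tolist())
E
```

```text
pics
t 0.0 tcp [ 0.1748 -0.5994  0.2379] rot [[0.96, 0.28, -0.001], [0.28, -0.96, 0.002], [-0.0, -0.002, -1.0]] F [0.6 0.5 0.4] op 1.001
scene
[[0.52, 0.647, -0.558, 1.123], [0.854, -0.393, 0.34, -0.343], [0.001, -0.653, -0.757, 0.797], [0.0, 0.0, 0.0, 1.0]] [[357.1, 0.0, 253.2], [0.0, 357.1, 191.3], [0.0, 0.0, 1.0]]
cheek [(0.93, [0.598, -0.175, 0.031], [305.0, 342.0])]
tooth [(0.8, [0.555, -0.013, 0.037], [372.0, 287.0])]
gate_tab [(0.48, [0.603, -0.033, 0.124], [376.0, 276.0])]
gate_face [(0.82, [0.603, -0.038, 0.061], [374.0, 301.0])]
shelf [(0.79, [0.601, 0.003, 0.001], [392.0, 312.0])]
blue1 [(0.7, [0.599, -0.121, 0.031], [333.0, 329.0]), (0.6, [0.601, -0.154, 0.031], [316.0, 338.0]), (0.52, [0.601, 0.004, 0.0], [392.0, 312.0])]
white1 [(0.93, [0.736, -0.068, -0.0], [399.0, 382.0]), (0.91, [0.6, -0.054, 0.03], [366.0, 314.0]), (0.89, [0.6, -0.09, 0.033], [348.0, 322.0]), (0.74, [0.735, -0.164, 0.001], [350.0, 408.0])]
yellow1 [(0.83, [0.446, 0.217, -0.002], [437.0, 225.0]), (0.71, [0.427, -0.101, 0.0], [302.0, 275.0]), (0.6, [0.449, 0.099, -0.003], [392.0, 246.0]), (0.55, [0.43
[... 1099 characters left out ...]
0, 263.0]), (0.6, [0.602, -0.087, 0.026], [430.0, 264.0]), (0.59, [0.736, -0.166, 0.002], [466.0, 204.0])]
yellow1 [(0.7, [0.449, 0.093, 0.001], [343.0, 341.0]), (0.55, [0.422, -0.103, 0.004], [439.0, 354.0]), (0.48, [0.434, -0.196, 0.001], [484.0, 347.0]), (0.47, [0.449, 0.218, -0.002], [281.0, 341.0])]
dispenser [(0.79, [0.656, -0.369, 0.003], [564.0, 240.0]), (0.58, [0.601, -0.086, 0.027], [430.0, 265.0])]
soap_dish [(0.85, [0.534, 0.389, 0.0], [198.0, 300.0])]
cup [(0.7, [0.408, -0.341, 0.001], [556.0, 359.0])]
wrist
[[-0.001, -0.952, -0.305, 0.08], [1.0, -0.001, 0.0, -0.001], [-0.0, -0.305, 0.952, -0.145], [0.0, 0.0, 0.0, 1.0]] [[283.5, 0.0, 255.8], [0.0, 283.5, 194.4], [0.0, 0.0, 1.0]]
```

View pics/scene0.png

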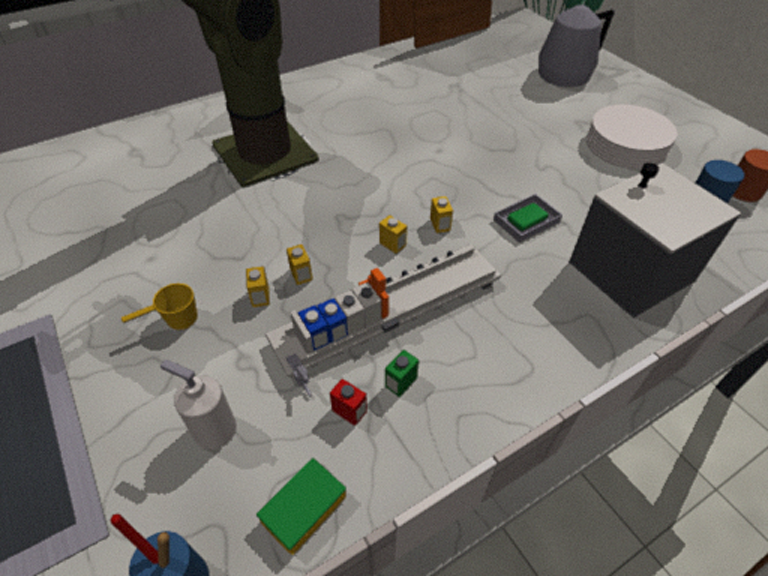

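View pics/top0.png

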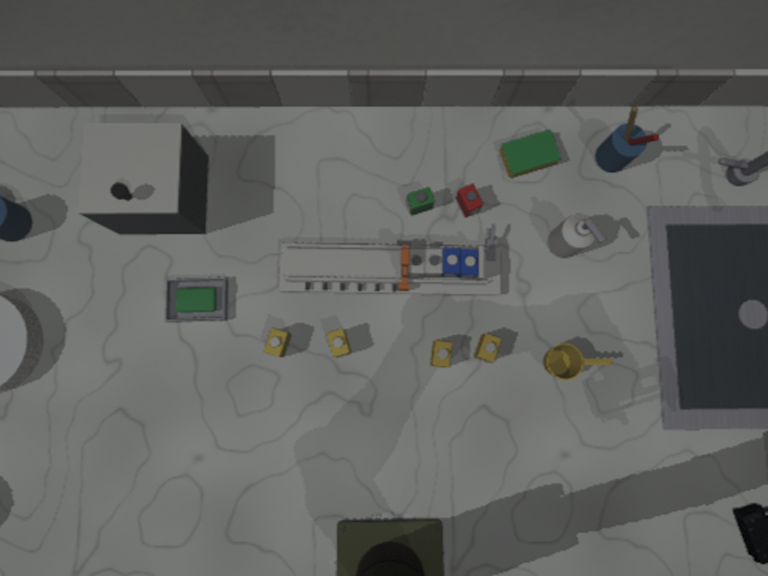

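Four yellow refills stand in the scene picture at about (258,285), (299,264), (393,233) and (441,214). The look-alikes are red (349,400), green (402,370) and the cup (177,305). Next I fit precise poses with a box model.

```bash
cat > fit.py <<'E'
from h import *
from scipy.optimize import minimize
def boxmask(p,x,y,yaw,z0,shape,S=2):
    c,s=np.cos(yaw),np.sin(yaw)
    P=np.array([[a,b,z] for a in(-.025,.025) for b in(-.017,.017) for z in(0,.06)])
    W=np.c_[x+c*P[:,0]-s*P[:,1],y+s*P[:,0]+c*P[:,1],z0+P[:,2]]
    u=np.array([w2pix(p,w) for w in W])
    m=np.zeros((shape[0]*S,shape[1]*S),np.uint8)
    cv2.fillConvexPoly(m,cv2.convexHull(np.round(u*S*16+8*S).astype(np.int32)),255,shift=4,lineType=cv2.LINE_AA) 
    return m
def ymask(p):
    h=cv2.cvtColor(p["img"],cv2.COLOR_BGR2HSV)
    return ((h[...,0]>15)&(h[...,0]<32)&(h[...,1]>110)&(h[...,2]>50)).astype(np.uint8)*255
def comps(p,z=.03):
    m=cv2.morphologyEx(ymask(p),cv2.MORPH_CLOSE,np.ones((5,5)))
    n,l,s,c=cv2.connectedComponentsWithStats(m)
    return [(s[i,4],pix2w(p,*c[i],z),l==i) for i in range(1,n) if s[i,4]>60]
def fit(ps,x,y,z0=0,S=3):
    T=[]
    for p in ps:
        cs=comps(p,z0+.03)
        if not cs: continue
        b=min(cs,key=lambda q:np.hypot(q[1][0]-x,q[1][1]-y))
        if np.hypot(b[1][0]-x,b[1][1]-y)>.04: continue
        mm=b[2].astype(np.uint8)*255
        cn,_=cv2.findContours(mm,cv2.RETR_EXTERNAL,cv2.CHAIN_APPROX_NONE)
        mm=cv2.drawContours(np.zeros_like(mm),[cv2.convexHull(np.vstack(cn))],-1,255,-1)
        v,u=np.where(mm>0);sl=(slice(max(v.min()-15,0)*S,(v.max()+15)*S),slice(max(u.min()-15,0)*S,(u.max()+15)*S))
        T.append((p,cv2.resize(mm,None,fx=S,fy=S,interpolation=cv2.INTER_LINEAR)>127,sl))
    def cost(v):
        t=0
        for p,m,sl in T:
            b=boxmask(p,v[0]/100,v[1]/100,v[2],z0,p["img"].shape[:2],S)>127
            a=m[sl];b=b[sl]; t+=1-(a&b).sum()/max((a|b).sum(),1)
        return t/len(T)
    best=None
    for yaw in np.radians([-60,-30,0,30,60,90]):
        o=minimize(cost,[x*100,y*100,yaw],method="Nelder-Mead",options=dict(initial_simplex=[[x*100,y*100,yaw],[x*100+1,y*100,yaw],[x*100,y*100+1,yaw],[x*100,y*100,yaw+.3]],xatol=.01,fatol=1e-4))
        if best is None or o.fun<best.fun: best=o
    v=best.x; return v[0]/100,v[1]/100,(np.degrees(v[2])+90)%180-90,1-best.fun,len(T)
def fitall(z0=0):
    ps=[r.snapshot("scene"),r.snapshot("top")]
    out=[]
    for a,w,_ in comps(ps[1]):
        if abs(w[1])<.3: 
            f=fit(ps,w[0],w[1],z0); out.append(f); print("area",a,"x %.4f y %.4f yaw %.1f iou %.2f n%d"%f)
    return ps,out
E
python3 - <<'E'
from fit import *
ps,o=fitall()
for n,p in zip("st",ps):
    cs=comps(p); print([(c[0],np.round(c[1],3).tolist()) for c in cs])
p=ps[1]; im=p["img"]
cv2.imwrite("pics/crop_t.png",cv2.resize(im[150:260,170:350],None,fx=4.4,fy=4.4,interpolation=cv2.INTER_CUBIC))
p=ps[0]; im=p["img"]
cv2.imwrite("pics/crop_s.png",cv2.resize(im[120:270,160:340],None,fx=4,fy=4,interpolation=cv2.INTER_CUBIC))
E
```

```text
area 150 x 0.4471 y 0.2209 yaw -23.7 iou 0.82 n2
area 140 x 0.4453 y 0.0997 yaw 5.8 iou 0.85 n2
area 173 x 0.4347 y -0.1958 yaw -19.5 iou 0.85 n2
area 154 x 0.4224 y -0.1030 yaw -11.7 iou 0.88 n2
[(np.int32(242), [0.443, 0.223, 0.03]), (np.int32(294), [0.446, 0.097, 0.03]), (np.int32(240), [0.421, -0.103, 0.03]), (np.int32(258), [0.431, -0.195, 0.03]), (np.int32(779), [0.398, -0.349, 0.03]), (np.int32(209), [0.877, -0.304, 0.03]), (np.int32(104), [0.799, -0.484, 0.03])]
[(np.int32(150), [0.447, 0.223, 0.03]), (np.int32(140), [0.444, 0.1, 0.03]), (np.int32(173), [0.434, -0.196, 0.03]), (np.int32(154), [0.422, -0.103, 0.03]), (np.int32(543), [0.405, -0.356, 0.03])]
```

View pics/crop_t.png

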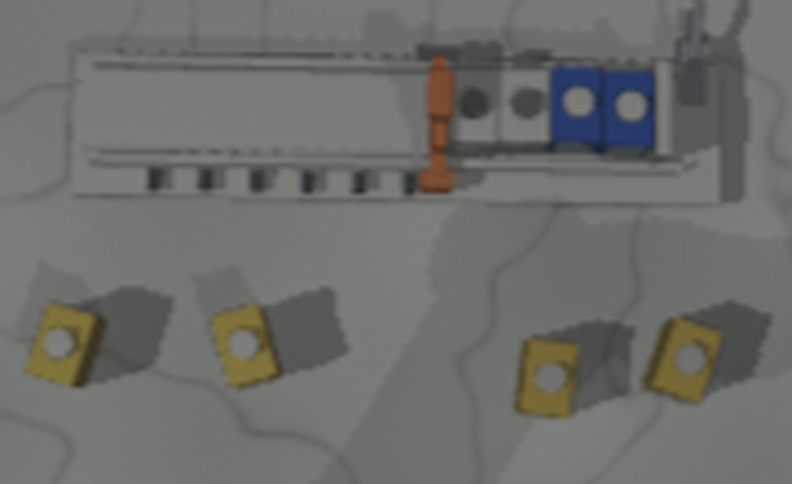

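View pics/crop_s.png

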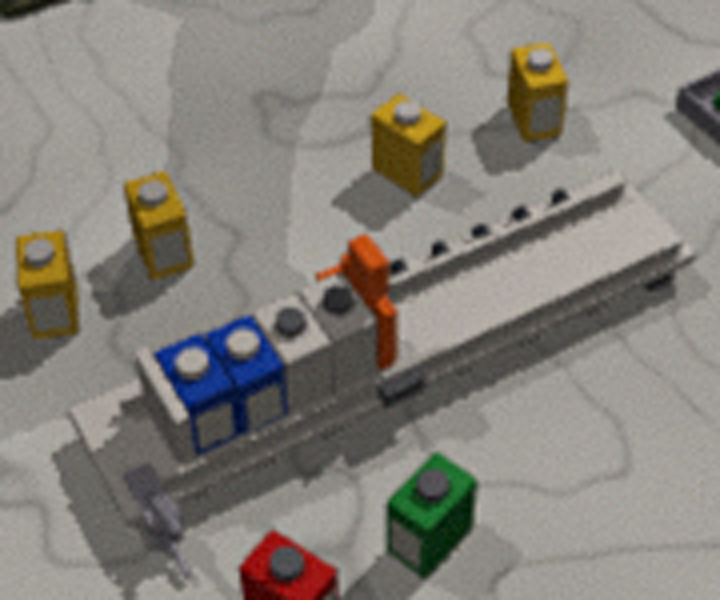

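```bash
cat >> h.py <<'E'
def go(x,y,z,yaw=None,s=None):
    "print tool-frame command for a world target (measured pose as base)"
    s=s or r.get_state(); M=R.from_quat(s["eef_rot"]).as_matrix()
    d=M.T@(np.array([x,y,z])-s["tool_pos"])
    cy=np.degrees(np.arctan2(M[1,0],M[0,0]))
    w=0 if yaw is None else -(((yaw-cy)+180)%360-180)
    print("cmd",[round(float(a),4) for a in d],"wz %.1f"%w,"yaw now %.1f"%cy, "dist %.3f"%np.linalg.norm(d),"q",np.round(s["q"],2))
E
python3 - <<'E'
from h import *
st();go(.55,-.05,.24,-1.2)
E
```

```text
t 1.35 tcp [ 0.175  -0.6     0.2388] rot [[0.96, 0.28, 0.0], [0.28, -0.96, -0.0], [0.0, 0.0, -1.0]] F [-0.2  0.2  0.2] op 1.0
cmd [0.514, -0.423, -0.0013] wz 17.5 yaw now 16.3 dist 0.666 q [ 1.32  0.69 -0.19  1.57  0.16  0.9  -0.22]
```

Emit:
{"op": "carry_out", "data": {
  "commands": [
    [0.02,-0.016,0,0,0,1],
    [0.06,-0.05,0,0,0,3],
    [0.1,-0.082,0,0,0,5],
    [0.14,-0.115,0,0,0,7],
    [0.18,-0.148,0,0,0,9],
    [0.22,-0.181,0,0,0,11],
    [0.26,-0.214,0,0,0,13],
    [0.3,-0.247,0,0,0,15],
    [0.34,-0.28,0,0,0,17.5],
    [0.38,-0.313,0,0,0,17.5],
    [0.41,-0.34,0,0,0,17.5],
    [0.42,-0.346,0,0,0,17.5]
  ]
}}

```text
clock: 2.55
tool_pos: [0.4844, -0.1443, 0.239]
eef_rot: [1.0, -0.007, 0.001, -0.001]
contact_force: [-0.2, 0.2, 0.6]
opening: 1.002
```

```bash
python3 - <<'E'
from h import *
st();go(.545,-.035,.22,-1.2)
E
```

```text
t 2.55 tcp [ 0.4844 -0.1443  0.239 ] rot [[1.0, -0.013, 0.003], [-0.013, -1.0, 0.003], [0.003, -0.003, -1.0]] F [-0.2  0.2  0.6] op 1.002
cmd [0.0591, -0.11, 0.0194] wz 0.4 yaw now -0.8 dist 0.126 q [ 0.23  0.53 -0.05  1.93  0.04  0.68 -1.42]
```

Emit:
{"op": "carry_out", "data": {
  "commands": [
    [0.02,-0.035,0.008,0,0,0.4],
    [0.045,-0.08,0.015,0,0,0.4],
    [0.059,-0.11,0.02,0,0,0.4],
    [0.059,-0.11,0.02,0,0,0.4],
    [0.059,-0.11,0.02,0,0,0.4]
  ]
}}

```text
clock: 3.05
tool_pos: [0.5427, -0.041, 0.2185]
eef_rot: [1.0, -0.013, -0.0, 0.0]
contact_force: [-0.8, -0.2, -0.2]
opening: 1.002
```

```bash
cat >> h.py <<'E'
def wsnap(f,scale=1.5):
    s=r.get_state(); p=snap("wrist",f,scale)
    T=np.eye(4);T[:3,:3]=R.from_quat(s["eef_rot"]).as_matrix();T[:3,3]=s["tool_pos"]
    p["extrinsics"]=T@p["tool_from_camera"]; return p
E
python3 - <<'E'
from h import *
st();p=wsnap("w1.png")
for l in("tooth","gate_tab","gate_face","white2","cheek","shelf"):
    print(l,[(round(d["p"],2),np.round(d["xyz"],4).tolist(),np.round(w2pix(p,d["xyz"])*1.5).tolist()) for d in r.spot_point(p,l)])
E
```

```text
t 3.05 tcp [ 0.5427 -0.041   0.2185] rot [[1.0, -0.027, -0.001], [-0.027, -1.0, -0.0], [-0.001, 0.0, -1.0]] F [-0.8 -0.2 -0.2] op 1.002
tooth [(0.79, [0.5531, -0.0151, 0.0396], [351.0, 250.0])]
gate_tab [(0.63, [0.6026, -0.0357, 0.1336], [372.0, 195.0])]
gate_face []
white2 [(0.88, [0.5982, -0.0873, 0.0279], [443.0, 187.0]), (0.78, [0.5992, -0.0561, 0.0299], [403.0, 187.0])]
cheek []
shelf [(0.62, [0.6003, 0.0035, -0.0021], [330.0, 185.0])]
```

View pics/w1.png

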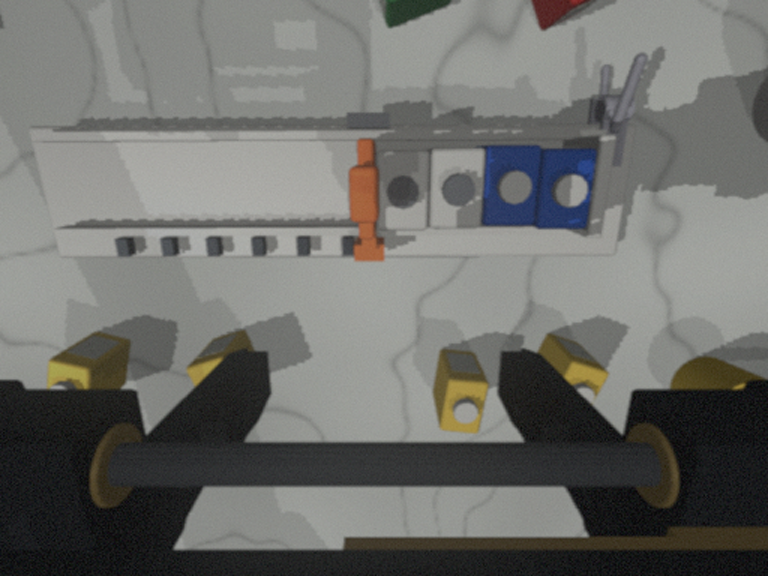

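```bash
python3 - <<'E'
from h import *
p=wsnap("w2.png")
for u,v,z in[(350,170,.131),(378,170,.131),(350,221,.131),(364,193,.131),(40,127,.046),(615,135,.046),(58,255,.03),(616,252,.03),(124,246,.04),(348,246,.04)]: print(u,v,np.round(pix2w(p,u/1.5,v/1.5,z),4))
h=cv2.cvtColor(p["img"],cv2.COLOR_BGR2HSV); im=p["img"][80:190,210:280]
cv2.imwrite("pics/w2c.png",cv2.resize(im,None,fx=5,fy=5,interpolation=cv2.INTER_CUBIC))
go(.602,-.034,.135,-1.4)
E
```

```text
350 170 [ 0.6155 -0.0263  0.131 ]
378 170 [ 0.6151 -0.0411  0.131 ]
350 221 [ 0.5887 -0.0248  0.131 ]
364 193 [ 0.6035 -0.0331  0.131 ]
40 127 [0.6487 0.1952 0.046 ]
615 135 [ 0.6309 -0.2074  0.046 ]
58 255 [0.5543 0.2194 0.03  ]
616 252 [ 0.5428 -0.2283  0.03  ]
124 246 [0.5618 0.1586 0.04  ]
348 246 [ 0.5564 -0.0146  0.04  ]
cmd [0.0592, -0.0102, 0.0839] wz -0.3 yaw now -1.7 dist 0.103 q [ 0.01  0.61 -0.02  1.84  0.02  0.7  -1.63]
```

View pics/w2c.png

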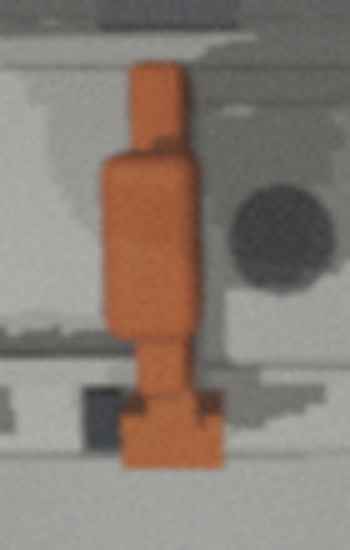

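Emit:
{"op": "carry_out", "data": {
  "commands": [
    [0.03,-0.004,0.02,0,0,0],
    [0.0595,-0.0085,0.05,0,0,0],
    [0.0595,-0.0085,0.08,0,0,0],
    [0.0595,-0.0085,0.1,0,0,0],
    [0.0595,-0.0085,0.11,0,0,0],
    [0.0595,-0.0085,0.11,0,0,0],
    [0.0595,-0.0085,0.11,0,0,0]
  ]
}}

```text
clock: 4.15
tool_pos: [0.6029, -0.035, 0.1096]
eef_rot: [1.0, -0.014, 0.001, 0.0]
contact_force: [0.4, -0.7, 1.1]
opening: 0.998
```

Emit:
{"op": "carry_out", "data": {
  "commands": [
    [0,0,0,0,0,0],
    [0,0,0,0,0,0],
    [0,0,0,0,0,0],
    [0,0,0,0,0,0],
    [0,0,0,0,0,0],
    [0,0,0,0,0,0],
    [0,0,0,0,0,0],
    [0,0,0,0,0,0]
  ],
  "fingers": 255,
  "grip_force": 30
}}

```text
clock: 4.95
tool_pos: [0.6024, -0.0347, 0.1087]
eef_rot: [1.0, -0.014, -0.0, 0.0]
contact_force: [-0.3, 0.6, -0.1]
opening: 0.296
```

```bash
python3 - <<'E'
from h import *
st();snap("scene","s3.png",1.5)
E
```

```text
t 4.95 tcp [ 0.6024 -0.0347  0.1087] rot [[1.0, -0.029, -0.0], [-0.029, -1.0, -0.0], [-0.0, 0.0, -1.0]] F [-0.3  0.6 -0.1] op 0.296
```

View pics/s3.png

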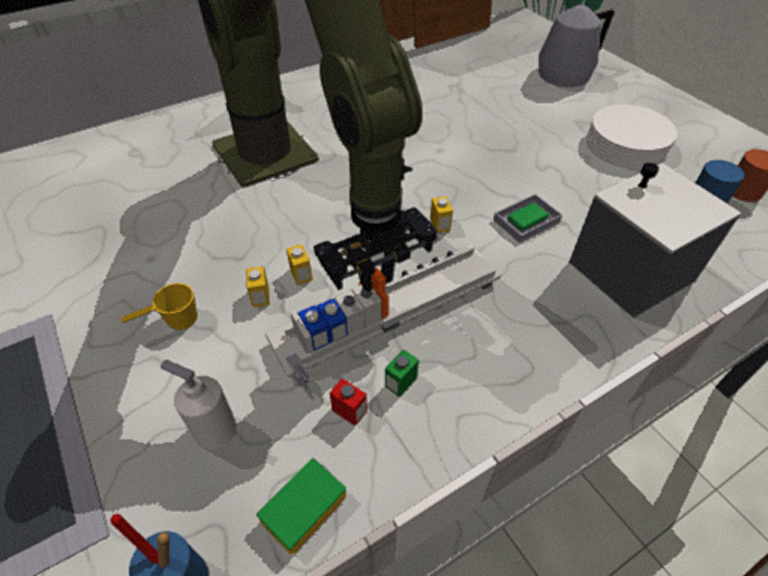

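Emit:
{"op": "carry_out", "data": {
  "commands": [
    [0,0,0,0,0,0],
    [0,0,0,0,0,0],
    [0,0,0,0,0,0],
    [0,0,0,0,0,0],
    [0,0,-0.004,0,0,0],
    [0,0,-0.009,0,0,0],
    [0,0,-0.016,0,0,0],
    [0,0,-0.016,0,0,0]
  ]
}}

```text
clock: 5.8
tool_pos: [0.6025, -0.0335, 0.1252]
eef_rot: [1.0, -0.014, 0.0, -0.001]
contact_force: [-0.5, 5.4, 1.4]
opening: 0.18
```

```bash
python3 - <<'E'
from h import *
st();go(.6024+.0056,-.0347+.211,.1247,-1.7)
E
```

```text
t 5.8 tcp [ 0.6025 -0.0335  0.1252] rot [[1.0, -0.028, 0.0], [-0.028, -1.0, 0.001], [0.0, -0.001, -1.0]] F [-0.5  5.4  1.4] op 0.18
cmd [-0.0003, -0.2099, 0.0007] wz 0.1 yaw now -1.6 dist 0.210 q [-0.01  0.81 -0.02  1.73  0.03  0.6  -1.64]
```

Emit:
{"op": "carry_out", "data": {
  "commands": [
    [0,-0.008,0,0,0,0],
    [0,-0.025,0,0,0,0],
    [0,-0.045,0,0,0,0],
    [0,-0.065,0,0,0,0],
    [0,-0.09,0,0,0,0],
    [0,-0.115,0,0,0,0],
    [0,-0.14,0,0,0,0],
    [0,-0.165,0,0,0,0],
    [0,-0.185,0,0,0,0],
    [0,-0.2,0,0,0,0],
    [0,-0.211,0,0,0,0],
    [0,-0.212,0,0,0,0]
  ]
}}

```text
clock: 7.0
tool_pos: [0.6076, 0.1786, 0.1243]
eef_rot: [1.0, -0.014, -0.001, -0.0]
contact_force: [-2.6, 1.7, -3.0]
opening: 0.183
```

Emit:
{"op": "carry_out", "data": {
  "commands": [
    [0,0,0,0,0,0],
    [0,0,0,0,0,0],
    [0,0,0.008,0,0,0],
    [0,0,0.015,0,0,0],
    [0,0,0.016,0,0,0],
    [0,0,0.016,0,0,0]
  ]
}}

```text
clock: 7.6
tool_pos: [0.6077, 0.1766, 0.1087]
eef_rot: [1.0, -0.015, -0.001, 0.0]
contact_force: [-5.2, 0.5, -0.3]
opening: 0.177
```

```bash
python3 - <<'E'
from h import *
st();snap("scene","s4.png",1.5)
p=r.snapshot("top");print(r.spot_point(p,"gate_tab"))
E
```

```text
t 7.6 tcp [0.6077 0.1766 0.1087] rot [[1.0, -0.029, -0.002], [-0.029, -1.0, -0.0], [-0.002, 0.0, -1.0]] F [-5.2  0.5 -0.3] op 0.177
[]
```

View pics/s4.png

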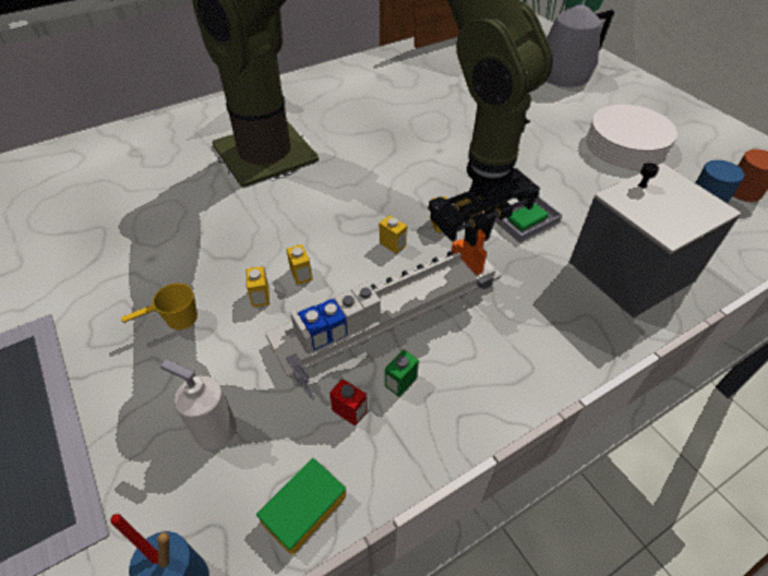

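Emit:
{"op": "carry_out", "data": {
  "commands": [
    [0,0,0,0,0,0],
    [0,0,0,0,0,0],
    [0,0,0,0,0,0],
    [0,0,-0.02,0,0,0],
    [0,0,-0.06,0,0,0],
    [0,0,-0.09,0,0,0]
  ],
  "fingers": 0
}}

```text
clock: 8.35
tool_pos: [0.6098, 0.1768, 0.2007]
eef_rot: [1.0, -0.015, 0.001, -0.0]
contact_force: [0.7, 1.0, 0.3]
opening: 0.7
```

Emit:
{"op": "carry_out", "data": {
  "commands": [
    [0,0.01,0,0,0,-6],
    [0,0.035,0,0,0,-14],
    [0,0.06,0,0,0,-22],
    [0,0.085,0,0,0,-30],
    [0,0.11,0,0,0,-38],
    [0,0.135,0,0,0,-46],
    [0,0.16,0,0,0,-54],
    [0,0.185,0,0,0,-62],
    [0,0.21,0,0,0,-70],
    [0,0.235,0,0,0,-78],
    [-0.001,0.255,0,0,0,-86],
    [-0.002,0.266,0,0,0,-90]
  ]
}}

```text
clock: 9.55
tool_pos: [0.5992, -0.0925, 0.1988]
eef_rot: [0.717, 0.697, -0.0, 0.001]
contact_force: [0.1, -0.5, -0.9]
opening: 0.997
```

```bash
python3 - <<'E'
from h import *
st();go(.598,-.089,.055,88.4)
p=wsnap("w5.png")
for l in("tooth","gate_tab","gate_face","white2","cheek","shelf"):
    print(l,[(round(d["p"],2),np.round(d["xyz"],4).tolist(),np.round(w2pix(p,d["xyz"])*1.5).tolist()) for d in r.spot_point(p,l)])
snap("top","t5.png",1.5)
E
```

```text
t 9.55 tcp [ 0.5992 -0.0925  0.1988] rot [[0.029, 1.0, 0.001], [1.0, -0.029, -0.002], [-0.002, 0.001, -1.0]] F [ 0.1 -0.5 -0.9] op 0.997
cmd [0.0038, -0.0015, 0.1438] wz -0.0 yaw now 88.4 dist 0.144 q [ 0.33  0.74 -0.46  1.66  0.41  0.84 -0.33]
tooth [(0.58, [0.5533, -0.013, 0.0383], [312.0, 158.0])]
gate_tab [(0.63, [0.6533, -0.3698, 0.0031], [444.0, 521.0])]
gate_face []
white2 [(0.87, [0.7365, -0.1686, -0.0006], [541.0, 336.0]), (0.75, [0.6, -0.0897, 0.0321], [384.0, 263.0]), (0.75, [0.7343, -0.0671, 0.0011], [550.0, 221.0]), (0.69, [0.5969, -0.0567, 0.0307], [378.0, 218.0])]
cheek []
shelf [(0.97, [0.5999, 0.0037, -0.0028], [380.0, 133.0])]
```

View pics/w5.png

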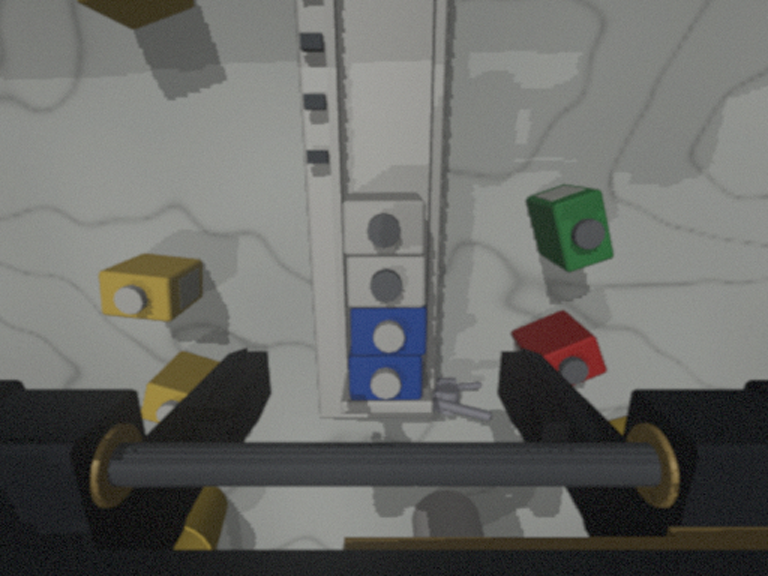

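View pics/t5.png

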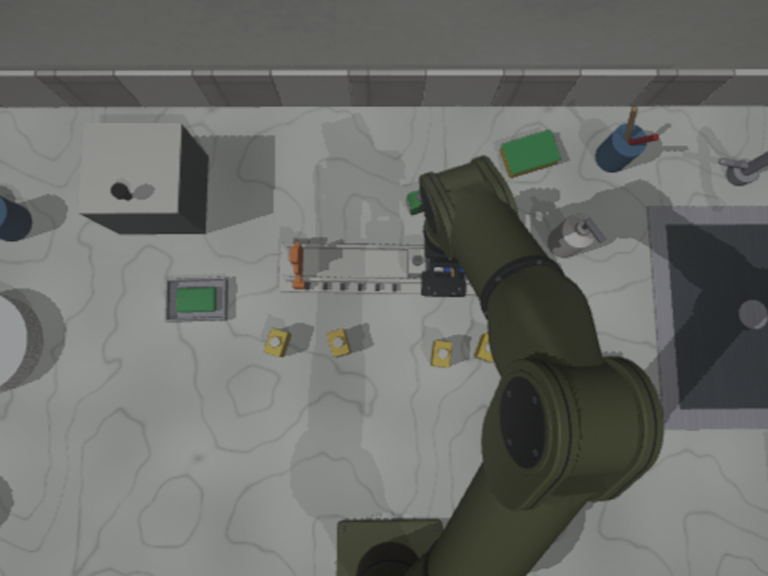

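```bash
python3 - <<'E'
from h import *
p=wsnap("w6.png")
for n,u,v in(("w2",383.5,230),("w1",386.5,286),("b2",389,337),("b1",386,384)): print(n,np.round(pix2w(p,u/1.5,v/1.5,.098),4))
E
```

```text
w2 [ 0.6008 -0.0486  0.098 ]
w1 [ 0.6016 -0.0826  0.098 ]
b2 [ 0.6023 -0.1162  0.098 ]
b1 [ 0.5995 -0.1496  0.098 ]
```

Emit:
{"op": "carry_out", "data": {
  "commands": [
    [0.004,0.0005,0.03,0,0,0],
    [0.004,0.0005,0.07,0,0,0],
    [0.004,0.0005,0.105,0,0,0],
    [0.004,0.0005,0.13,0,0,0],
    [0.004,0.0005,0.143,0,0,0],
    [0.004,0.0005,0.144,0,0,0],
    [0.004,0.0005,0.144,0,0,0]
  ]
}}

```text
clock: 10.7
tool_pos: [0.6002, -0.0843, 0.0555]
eef_rot: [0.717, 0.697, 0.0, 0.0]
contact_force: [-0.0, 1.0, 0.2]
opening: 1.002
```

Emit:
{"op": "carry_out", "data": {
  "commands": [
    [0,0,0,0,0,0],
    [0,0,0,0,0,0],
    [0,0,0,0,0,0],
    [0,0,0,0,0,0],
    [0,0,0,0,0,0],
    [0,0,0,0,0,0],
    [0,0,0,0,0,0],
    [0,0,0,0,0,0],
    [0,0,0,0,0,0]
  ],
  "fingers": 255,
  "grip_force": 15
}}

```text
clock: 11.6
tool_pos: [0.5999, -0.0848, 0.055]
eef_rot: [0.717, 0.697, 0.0, 0.0]
contact_force: [0.7, -1.5, 4.0]
opening: 0.566
```

```bash
python3 - <<'E'
from h import *
st();snap("scene","s7.png",1.5)
E
```

```text
t 11.6 tcp [ 0.5999 -0.0848  0.055 ] rot [[0.029, 1.0, 0.001], [1.0, -0.029, -0.0], [-0.0, 0.001, -1.0]] F [ 0.7 -1.5  4. ] op 0.566
```

View pics/s7.png

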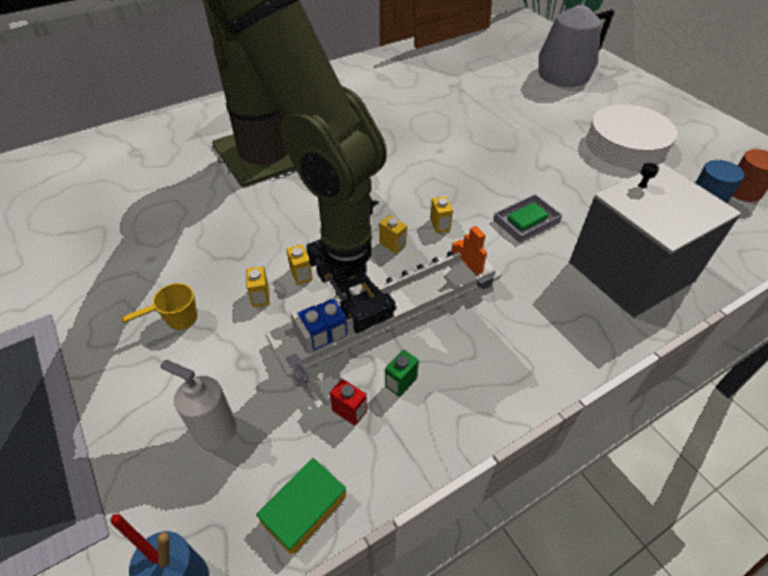

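Emit:
{"op": "carry_out", "data": {
  "commands": [
    [0.006,0,0,0,0,0],
    [0.018,0,0,0,0,0],
    [0.036,0,0,0,0,0],
    [0.056,0,0,0,0,0],
    [0.076,0,0,0,0,0],
    [0.098,0,0,0,0,0],
    [0.12,0,0,0,0,0],
    [0.142,0,0,0,0,0],
    [0.164,0,0,0,0,0],
    [0.184,0,0,0,0,0],
    [0.198,0,0,0,0,0],
    [0.204,0,0,0,0,0]
  ]
}}

```text
clock: 12.85
tool_pos: [0.6051, 0.1176, 0.0551]
eef_rot: [0.717, 0.697, -0.002, 0.001]
contact_force: [0.2, -8.0, 8.9]
opening: 0.566
```

Emit:
{"op": "carry_out", "data": {
  "commands": [
    [0,0,0,0,0,0],
    [0,0,0,0,0,0],
    [0,0,0,0,0,0],
    [0,0,0,0,0,0]
  ]
}}

```text
clock: 13.25
tool_pos: [0.6051, 0.1181, 0.055]
eef_rot: [0.717, 0.697, -0.001, 0.0]
contact_force: [-0.9, -2.3, 6.2]
opening: 0.566
```

```bash
python3 - <<'E'
from h import *
st();snap("scene","s8.png",1.5)
E
```

```text
t 13.25 tcp [0.6051 0.1181 0.055 ] rot [[0.029, 1.0, -0.0], [1.0, -0.029, -0.002], [-0.002, -0.0, -1.0]] F [-0.9 -2.3  6.2] op 0.566
```

View pics/s8.png

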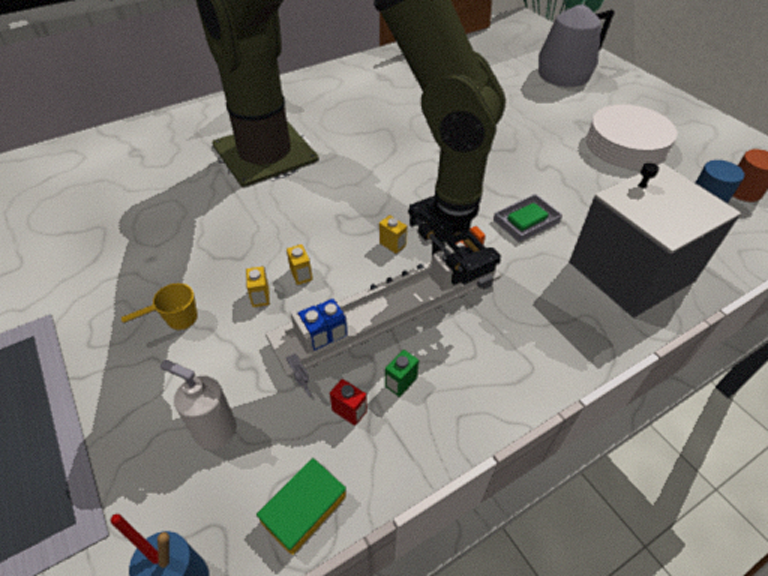

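Emit:
{"op": "carry_out", "data": {
  "commands": [
    [0,0,0,0,0,0],
    [0,0,0,0,0,0],
    [0,0,0,0,0,0],
    [0,0,0,0,0,0],
    [0,0,-0.03,0,0,0],
    [0,0,-0.07,0,0,0],
    [0,0,-0.11,0,0,0],
    [0,0,-0.145,0,0,0],
    [0,-0.03,-0.165,0,0,0],
    [0,-0.07,-0.165,0,0,0],
    [0,-0.11,-0.165,0,0,0],
    [0,-0.14,-0.165,0,0,0]
  ],
  "fingers": 0
}}

```text
clock: 14.5
tool_pos: [0.4627, 0.1231, 0.2199]
eef_rot: [0.717, 0.697, -0.001, -0.0]
contact_force: [0.2, 0.4, -0.4]
opening: 0.999
```

Emit:
{"op": "carry_out", "data": {
  "commands": [
    [0,0,0,0,0,0],
    [0,0,0,0,0,0],
    [0,0,0,0,0,0]
  ]
}}

```text
clock: 14.8
tool_pos: [0.4668, 0.1234, 0.2198]
eef_rot: [0.717, 0.697, 0.001, 0.0]
contact_force: [-0.0, -0.8, -0.0]
opening: 1.003
```

```bash
cat >> fit.py <<'E'
def look(f,cands):
    s=r.get_state(); p=wsnap(f); ps=[p,r.snapshot("scene"),r.snapshot("top")]
    for x,y in cands:
        for nm,q in(("wrist",[p]),("s+t",ps[1:]),("all",ps)):
            try: print(nm,"x %.4f y %.4f yaw %.1f iou %.2f n%d"%fit(q,x,y))
            except Exception as e: print(nm,e)
    return ps
E
python3 - <<'E'
from fit import *
st();look("w9.png",[(.447,.221),(.445,.1)])
E
```

```text
t 14.8 tcp [0.4668 0.1234 0.2198] rot [[0.029, 1.0, 0.001], [1.0, -0.029, 0.001], [0.001, 0.001, -1.0]] F [-0.  -0.8 -0. ] op 1.003
wrist x 0.4482 y 0.2202 yaw -17.1 iou 0.92 n1
s+t x 0.4488 y 0.2197 yaw -23.9 iou 0.92 n1
all x 0.4481 y 0.2206 yaw -21.0 iou 0.91 n2
wrist x 0.4461 y 0.0997 yaw 10.8 iou 0.87 n1
s+t x 0.4449 y 0.0995 yaw -1.3 iou 0.90 n1
all x 0.4453 y 0.0993 yaw 9.8 iou 0.88 n2
```

View pics/w9.png

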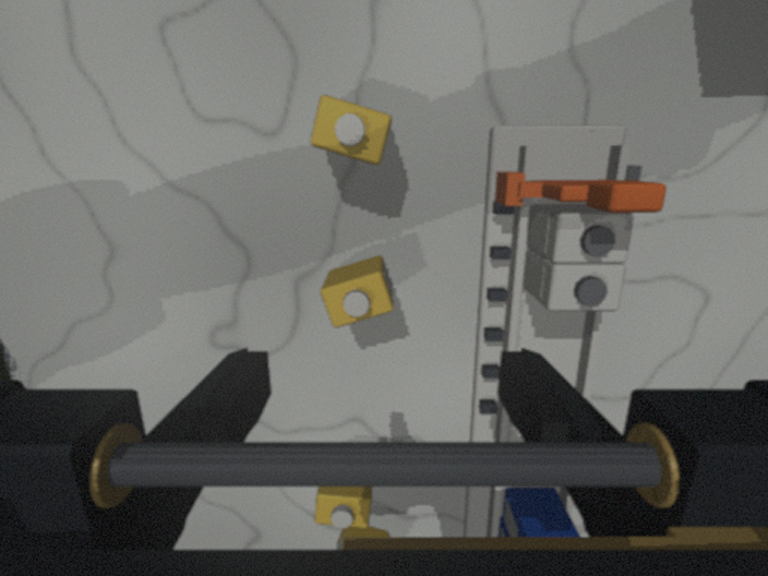

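Emit:
{"op": "carry_out", "data": {
  "commands": [
    [0.02,-0.005,0.01,0,0,5],
    [0.05,-0.01,0.02,0,0,10],
    [0.08,-0.018,0.03,0,0,15],
    [0.096,-0.021,0.05,0,0,18.4],
    [0.096,-0.021,0.09,0,0,18.4],
    [0.096,-0.021,0.13,0,0,18.4],
    [0.096,-0.021,0.165,0,0,18.4],
    [0.096,-0.021,0.188,0,0,18.4],
    [0.096,-0.021,0.192,0,0,18.4],
    [0.096,-0.021,0.192,0,0,18.4]
  ]
}}

```text
clock: 15.95
tool_pos: [0.4472, 0.2198, 0.0272]
eef_rot: [0.819, 0.573, -0.0, 0.0]
contact_force: [1.1, -0.3, -0.4]
opening: 1.0
```

Emit:
{"op": "carry_out", "data": {
  "commands": [
    [0,0,0,0,0,0],
    [0,0,0,0,0,0],
    [0,0,0,0,0,0],
    [0,0,0,0,0,0],
    [0,0,0,0,0,0],
    [0,0,0,0,0,0],
    [0,0,0,0,0,0],
    [0,0,0,0,0,0],
    [0,0,0,0,0,0]
  ],
  "fingers": 255,
  "grip_force": 20
}}

```text
clock: 16.85
tool_pos: [0.4473, 0.2199, 0.0281]
eef_rot: [0.819, 0.573, 0.0, 0.0]
contact_force: [0.7, 0.1, 5.5]
opening: 0.572
```

Emit:
{"op": "carry_out", "data": {
  "commands": [
    [0,0,-0.01,0,0,0],
    [0,0,-0.03,0,0,0],
    [0,0,-0.06,0,0,0],
    [0,0,-0.095,0,0,0],
    [0,0,-0.125,0,0,0],
    [0,0,-0.14,0,0,0],
    [0,0,-0.14,0,0,0],
    [0,0,-0.14,0,0,0]
  ]
}}

```text
clock: 17.65
tool_pos: [0.4468, 0.2193, 0.1675]
eef_rot: [0.819, 0.573, -0.0, 0.0]
contact_force: [-0.3, -0.2, -2.1]
opening: 0.571
```

```bash
python3 - <<'E'
from h import *
st();go(.599,-.083,.165,88.4);wsnap("w10.png",1)
E
```

```text
t 17.65 tcp [0.4468 0.2193 0.1675] rot [[0.343, 0.939, -0.0], [0.939, -0.343, -0.001], [-0.001, -0.0, -1.0]] F [-0.3 -0.2 -2.1] op 0.571
cmd [-0.2318, 0.2466, 0.0026] wz -18.5 yaw now 69.9 dist 0.338 q [-0.38  0.65 -0.27  2.01  0.33  0.52 -1.23]
```

View pics/w10.png

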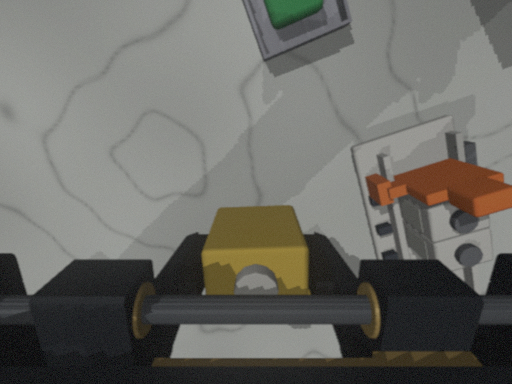

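Emit:
{"op": "carry_out", "data": {
  "commands": [
    [-0.015,0.016,0,0,0,-2],
    [-0.045,0.048,0,0,0,-5],
    [-0.077,0.082,0,0,0,-8],
    [-0.109,0.116,0,0,0,-11],
    [-0.141,0.15,0,0,0,-14],
    [-0.173,0.184,0,0,0,-17],
    [-0.205,0.218,0,0,0,-18.5],
    [-0.225,0.24,0,0,0,-18.5],
    [-0.232,0.247,0,0,0,-18.5],
    [-0.232,0.247,0,0,0,-18.5],
    [-0.232,0.247,0,0,0,-18.5]
  ]
}}

```text
clock: 18.8
tool_pos: [0.5986, -0.0803, 0.1669]
eef_rot: [0.716, 0.699, -0.0, -0.001]
contact_force: [-0.6, 0.1, -2.4]
opening: 0.573
```

```bash
python3 - <<'E'
from h import *
st();go(.599,-.083,.0585,88.4);wsnap("w11.png",1)
snap("scene","s11.png",1.5)
E
```

```text
t 18.8 tcp [ 0.5986 -0.0803  0.1669] rot [[0.024, 1.0, -0.002], [1.0, -0.024, 0.002], [0.002, -0.002, -1.0]] F [-0.6  0.1 -2.4] op 0.573
cmd [-0.0029, 0.0007, 0.1084] wz 0.2 yaw now 88.6 dist 0.108 q [ 0.31  0.78 -0.46  1.69  0.46  0.78 -0.38]
```

View pics/w11.png

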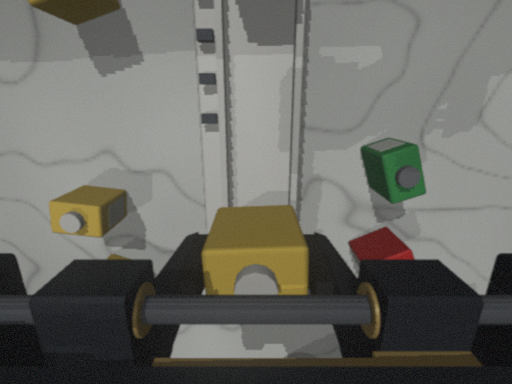

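View pics/s11.png

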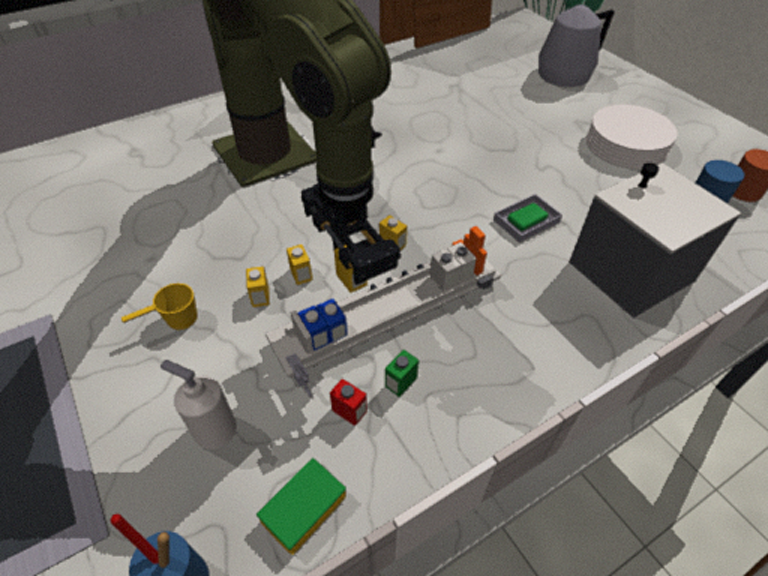

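Emit:
{"op": "carry_out", "data": {
  "commands": [
    [0,0.0015,0.02,0,0,0],
    [0,0.0015,0.05,0,0,0],
    [0,0.0015,0.075,0,0,0],
    [0,0.0015,0.09,0,0,0],
    [0,0.0015,0.1,0,0,0],
    [0,0.0015,0.106,0,0,0],
    [0,0.0015,0.108,0,0,0],
    [0,0.0015,0.108,0,0,0]
  ]
}}

```text
clock: 19.7
tool_pos: [0.6016, -0.0828, 0.0602]
eef_rot: [0.717, 0.698, 0.0, 0.0]
contact_force: [-0.2, 0.7, -1.4]
opening: 0.568
```

```bash
python3 - <<'E'
from h import *
st();p=wsnap("w12.png",1)
snap("scene","s12.png",1.5)
im=cv2.imread("pics/s12.png")[180:420,220:540]; cv2.imwrite("pics/s12c.png",cv2.resize(im,None,fx=2.4,fy=2.4))
E
```

```text
t 19.7 tcp [ 0.6016 -0.0828  0.0602] rot [[0.027, 1.0, 0.001], [1.0, -0.027, -0.0], [-0.0, 0.001, -1.0]] F [-0.2  0.7 -1.4] op 0.568
```

View pics/s12c.png

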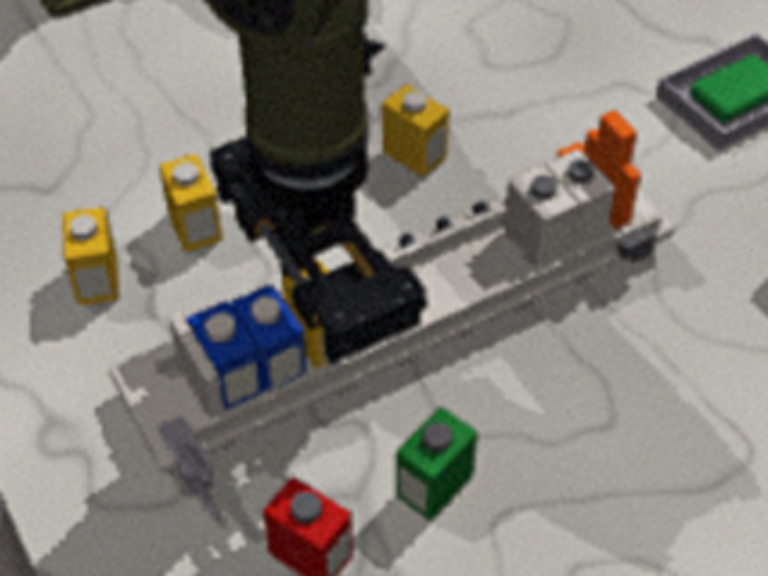

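Emit:
{"op": "carry_out", "data": {
  "commands": [
    [0,0,0.002,0,0,0],
    [0,0,0.002,0,0,0],
    [0,0,0.002,0,0,0]
  ]
}}

```text
clock: 20.1
tool_pos: [0.6018, -0.083, 0.0582]
eef_rot: [0.717, 0.697, 0.0, 0.001]
contact_force: [-0.4, -0.4, -0.1]
opening: 0.571
```

Emit:
{"op": "carry_out", "data": {
  "commands": [
    [0,0,0,0,0,0],
    [0,0,0,0,0,0],
    [0,0,0,0,0,0],
    [0,0,0,0,0,0],
    [0,0,-0.02,0,0,0],
    [0,0,-0.06,0,0,0],
    [0,0,-0.1,0,0,0],
    [0,0,-0.14,0,0,0],
    [0.035,-0.035,-0.15,0,0,0],
    [0.07,-0.07,-0.15,0,0,0],
    [0.105,-0.1,-0.15,0,0,-6],
    [0.135,-0.13,-0.15,0,0,-12.6]
  ],
  "fingers": 0
}}

```text
clock: 21.3
tool_pos: [0.4735, 0.0573, 0.2082]
eef_rot: [0.634, 0.774, 0.001, 0.0]
contact_force: [1.1, 0.5, -0.6]
opening: 1.001
```

Emit:
{"op": "carry_out", "data": {
  "commands": [
    [0.018,-0.02,0,0,0,0],
    [0.018,-0.02,0,0,0,0],
    [0.018,-0.02,0,0,0,0],
    [0.018,-0.02,0,0,0,0]
  ]
}}

```text
clock: 21.7
tool_pos: [0.4529, 0.0687, 0.2077]
eef_rot: [0.636, 0.771, 0.0, 0.001]
contact_force: [-1.1, -0.8, 0.2]
opening: 0.997
```

```bash
python3 - <<'E'
from fit import *
st();ps=look("w13.png",[(.445,.1)])
print([(c[0],np.round(c[1],3).tolist()) for c in comps(ps[1])])
cv2.imwrite("pics/s13.png",cv2.resize(ps[1]["img"],None,fx=1.5,fy=1.5))
go(.4453,.0995,.028,101)
E
```

```text
t 21.7 tcp [0.4529 0.0687 0.2077] rot [[-0.19, 0.982, 0.001], [0.982, 0.19, -0.0], [-0.0, 0.001, -1.0]] F [-1.1 -0.8  0.2] op 0.997
wrist x 0.4454 y 0.0994 yaw 18.9 iou 0.89 n1
s+t x 0.4452 y 0.0991 yaw -2.4 iou 0.89 n1
all x 0.4450 y 0.0997 yaw 10.9 iou 0.88 n2
[(np.int32(295), [0.446, 0.097, 0.03]), (np.int32(239), [0.421, -0.103, 0.03]), (np.int32(255), [0.431, -0.195, 0.03]), (np.int32(778), [0.398, -0.349, 0.03]), (np.int32(278), [0.575, -0.068, 0.03]), (np.int32(212), [0.877, -0.303, 0.03]), (np.int32(111), [0.8, -0.484, 0.03])]
cmd [0.0317, -0.0014, 0.1796] wz -0.1 yaw now 100.9 dist 0.182 q [ 0.09  0.57 -0.52  2.08  0.48  0.62 -0.58]
```

View pics/w13.png

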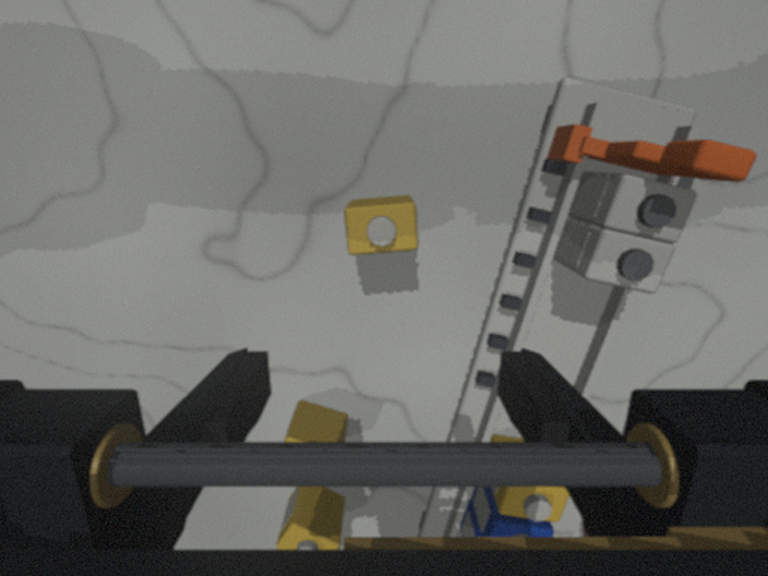

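View pics/s13.png

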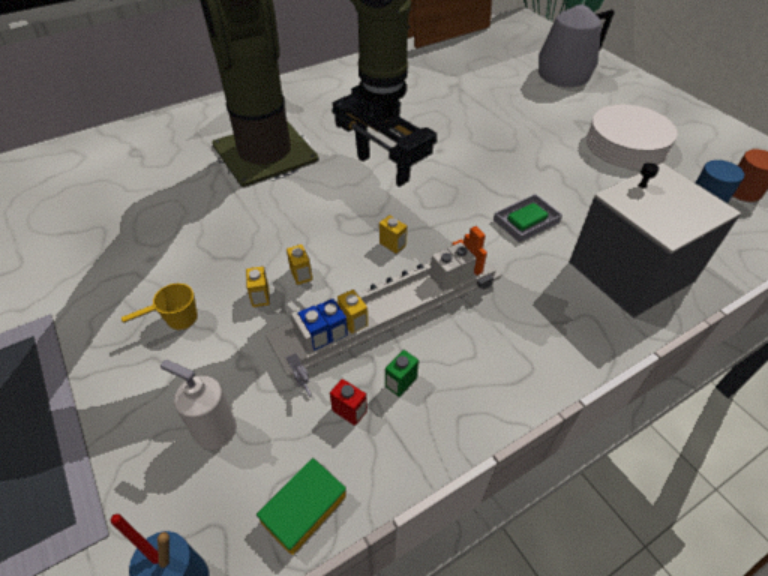

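Emit:
{"op": "carry_out", "data": {
  "commands": [
    [0.02,-0.001,0.03,0,0,-3],
    [0.032,-0.001,0.07,0,0,-3],
    [0.032,-0.001,0.11,0,0,-3],
    [0.032,-0.001,0.145,0,0,-3],
    [0.032,-0.001,0.17,0,0,-3],
    [0.032,-0.001,0.179,0,0,-3],
    [0.032,-0.001,0.18,0,0,-3],
    [0.032,-0.001,0.18,0,0,-3]
  ]
}}

```text
clock: 22.65
tool_pos: [0.4451, 0.1005, 0.0276]
eef_rot: [0.615, 0.788, -0.0, 0.0]
contact_force: [-0.8, 0.5, -0.1]
opening: 1.003
```

Emit:
{"op": "carry_out", "data": {
  "commands": [
    [0,0,0,0,0,0],
    [0,0,0,0,0,0],
    [0,0,0,0,0,0],
    [0,0,0,0,0,0],
    [0,0,0,0,0,0],
    [0,0,0,0,0,0],
    [0,0,0,0,0,0],
    [0,0,0,0,0,0],
    [0,0,0,0,0,0]
  ],
  "fingers": 255
}}

```text
clock: 23.55
tool_pos: [0.4448, 0.1006, 0.0279]
eef_rot: [0.615, 0.788, 0.0, 0.0]
contact_force: [0.2, -0.8, 4.3]
opening: 0.567
```

Emit:
{"op": "carry_out", "data": {
  "commands": [
    [0,0,-0.01,0,0,0],
    [0,0,-0.03,0,0,0],
    [0,0,-0.06,0,0,0],
    [0,0,-0.095,0,0,0],
    [0,0,-0.125,0,0,0],
    [0,0,-0.14,0,0,0],
    [0,0,-0.14,0,0,0],
    [0,0,-0.14,0,0,0]
  ]
}}

```text
clock: 24.35
tool_pos: [0.4443, 0.1002, 0.1671]
eef_rot: [0.615, 0.788, -0.0, -0.0]
contact_force: [0.1, 0.1, -1.4]
opening: 0.569
```

```bash
python3 - <<'E'
from h import *
st();go(.602,-.040,.168,88.4);wsnap("w14.png",1)
E
```

```text
t 24.35 tcp [0.4443 0.1002 0.1671] rot [[-0.243, 0.97, -0.001], [0.97, 0.243, -0.001], [-0.0, -0.001, -1.0]] F [ 0.1  0.1 -1.4] op 0.569
cmd [-0.1743, 0.1189, -0.0009] wz 15.6 yaw now 104.0 dist 0.211 q [-0.    0.64 -0.51  2.12  0.61  0.53 -0.72]
```

View pics/w14.png

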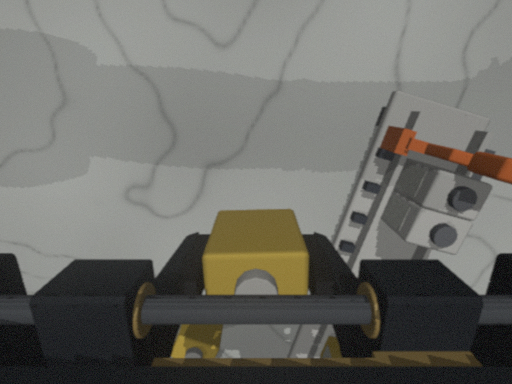

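Emit:
{"op": "carry_out", "data": {
  "commands": [
    [-0.015,0.01,0,0,0,2],
    [-0.042,0.028,0,0,0,5],
    [-0.075,0.05,0,0,0,8],
    [-0.107,0.073,0,0,0,11],
    [-0.14,0.096,0,0,0,14],
    [-0.165,0.112,0,0,0,15.6],
    [-0.174,0.119,0,0,0,15.6],
    [-0.174,0.119,0,0,0,15.6],
    [-0.174,0.119,0,0,0,15.6],
    [-0.174,0.119,0,0,0,15.6]
  ]
}}

```text
clock: 25.4
tool_pos: [0.6009, -0.0371, 0.1674]
eef_rot: [0.715, 0.699, -0.0, -0.001]
contact_force: [0.5, 0.2, -1.2]
opening: 0.565
```

```bash
python3 - <<'E'
from h import *
st();go(.602,-.040,.0585,88.4);wsnap("w15.png",1);snap("scene","s15.png",1.5)
E
```

```text
t 25.4 tcp [ 0.6009 -0.0371  0.1674] rot [[0.023, 1.0, -0.002], [1.0, -0.023, 0.001], [0.001, -0.002, -1.0]] F [ 0.5  0.2 -1.2] op 0.565
cmd [-0.0029, 0.0014, 0.1089] wz 0.3 yaw now 88.7 dist 0.109 q [ 0.27  0.79 -0.51  1.69  0.5   0.8  -0.5 ]
```

View pics/w15.png

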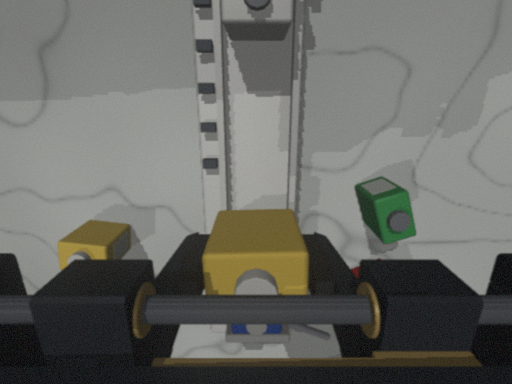

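Emit:
{"op": "carry_out", "data": {
  "commands": [
    [0,0.0005,0.02,0,0,0],
    [0,0.0005,0.05,0,0,0],
    [0,0.0005,0.075,0,0,0],
    [0,0.0005,0.09,0,0,0],
    [0,0.0005,0.1,0,0,0],
    [0,0.0005,0.106,0,0,0],
    [0,0.0005,0.109,0,0,0],
    [0,0.0005,0.109,0,0,0],
    [0,0.0005,0.109,0,0,0]
  ]
}}

```text
clock: 26.4
tool_pos: [0.6034, -0.0392, 0.0594]
eef_rot: [0.717, 0.698, 0.001, 0.0]
contact_force: [0.3, 0.1, -1.5]
opening: 0.566
```

```bash
python3 - <<'E'
from h import *
st();wsnap("w16.png",1);snap("scene","s16.png",1.5)
im=cv2.imread("pics/s16.png")[180:420,220:540]; cv2.imwrite("pics/s16c.png",cv2.resize(im,None,fx=2.4,fy=2.4))
E
```

```text
t 26.4 tcp [ 0.6034 -0.0392  0.0594] rot [[0.027, 1.0, 0.001], [1.0, -0.027, -0.0], [0.0, 0.001, -1.0]] F [ 0.3  0.1 -1.5] op 0.566
```

View pics/s16c.png

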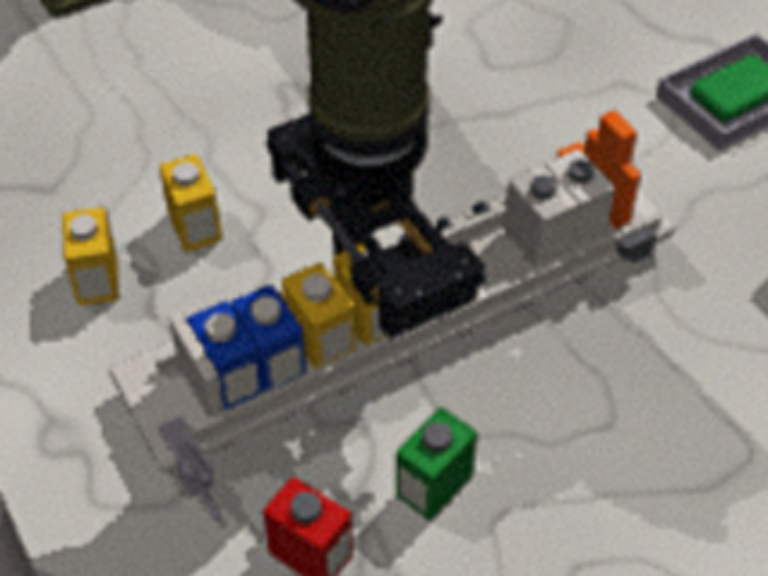

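Good. I lower the last millimetre, release, rise and go towards C.

Emit:
{"op": "carry_out", "data": {
  "commands": [
    [0,0,0.001,0,0,0],
    [0,0,0.0015,0,0,0],
    [0,0,0.0015,0,0,0]
  ]
}}

```text
clock: 26.8
tool_pos: [0.6032, -0.0393, 0.058]
eef_rot: [0.717, 0.698, 0.0, 0.0]
contact_force: [-1.6, 0.3, 4.9]
opening: 0.568
```

Emit:
{"op": "carry_out", "data": {
  "commands": [
    [0,0,0,0,0,0],
    [0,0,0,0,0,0],
    [0,0,0,0,0,0],
    [0,0,0,0,0,0],
    [0,0,-0.02,0,0,0],
    [0,0,-0.06,0,0,0],
    [0,0,-0.1,0,0,0],
    [0,0,-0.14,0,0,0],
    [-0.02,-0.035,-0.15,0,0,3],
    [-0.04,-0.075,-0.15,0,0,6],
    [-0.065,-0.115,-0.15,0,0,10],
    [-0.085,-0.15,-0.15,0,0,10]
  ],
  "fingers": 0
}}

```text
clock: 28.0
tool_pos: [0.4483, -0.1214, 0.2074]
eef_rot: [0.775, 0.632, -0.001, 0.0]
contact_force: [0.4, 0.3, 0.1]
opening: 1.003
```

Emit:
{"op": "carry_out", "data": {
  "commands": [
    [-0.015,-0.028,0,0,0,0],
    [-0.015,-0.028,0,0,0,0],
    [-0.015,-0.028,0,0,0,0],
    [-0.015,-0.028,0,0,0,0],
    [-0.015,-0.028,0,0,0,0]
  ]
}}

```text
clock: 28.5
tool_pos: [0.4217, -0.1286, 0.2072]
eef_rot: [0.774, 0.633, 0.001, 0.0]
contact_force: [-0.6, 0.8, 0.0]
opening: 0.998
```

```bash
python3 - <<'E'
from fit import *
st();ps=look("w17.png",[(.4224,-.103)])
print([(c[0],np.round(c[1],3).tolist()) for c in comps(ps[1])])
cv2.imwrite("pics/s17.png",cv2.resize(ps[1]["img"],None,fx=1.5,fy=1.5))
go(.4224,-.103,.028,78.3)
E
```

```text
t 28.5 tcp [ 0.4217 -0.1286  0.2072] rot [[0.199, 0.98, 0.002], [0.98, -0.199, 0.001], [0.001, 0.001, -1.0]] F [-0.6  0.8  0. ] op 0.998
wrist x 0.4230 y -0.1024 yaw -4.7 iou 0.89 n1
s+t x 0.4221 y -0.1032 yaw -11.6 iou 0.88 n2
all x 0.4225 y -0.1033 yaw -11.4 iou 0.88 n3
[(np.int32(242), [0.421, -0.103, 0.03]), (np.int32(253), [0.431, -0.195, 0.03]), (np.int32(541), [0.578, -0.036, 0.03]), (np.int32(778), [0.398, -0.349, 0.03]), (np.int32(210), [0.877, -0.303, 0.03]), (np.int32(111), [0.799, -0.484, 0.03])]
cmd [0.0255, -0.0038, 0.1791] wz 0.2 yaw now 78.5 dist 0.181 q [ 0.52  0.55 -0.5   2.13  0.47  0.58 -0.52]
```

View pics/w17.png

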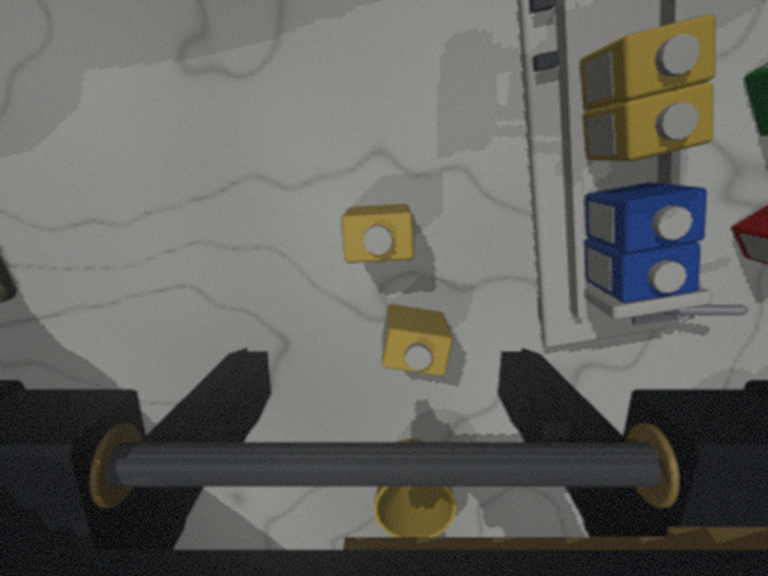

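View pics/s17.png

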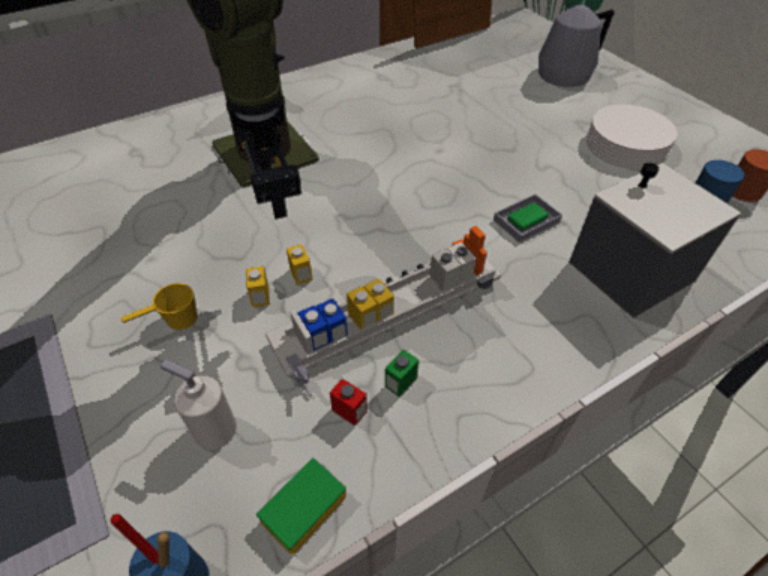

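```bash
python3 - <<'E'
from h import *
p=snap("scene","s18.png",1);im=p["img"]
cv2.imwrite("pics/s18c.png",cv2.resize(im[140:240,190:330],None,fx=5.5,fy=5.5,interpolation=cv2.INTER_CUBIC))
for n in("yellow1","blue1","white1"):
    print(n,[(round(d["p"],2),np.round(d["xyz"],3).tolist()) for d in r.spot_point(p,n)])
p=snap("top","t18.png",1);im=p["img"]
for n in("yellow1","blue1","white1"):
    print(n,[(round(d["p"],2),np.round(d["xyz"],3).tolist()) for d in r.spot_point(p,n)])
E
```

```text
yellow1 [(0.97, [0.601, -0.064, 0.028]), (0.79, [0.431, -0.193, -0.001]), (0.73, [0.605, -0.032, 0.03]), (0.57, [0.422, -0.1, -0.002])]
blue1 [(0.79, [0.597, -0.124, 0.03]), (0.72, [0.6, -0.159, 0.028])]
white1 [(0.95, [0.606, 0.111, 0.034]), (0.63, [0.735, -0.163, 0.001]), (0.61, [0.602, 0.146, 0.031])]
yellow1 [(0.79, [0.606, -0.036, 0.033]), (0.79, [0.606, -0.07, 0.03]), (0.7, [0.654, -0.37, 0.002]), (0.65, [0.421, -0.103, 0.002])]
blue1 [(0.77, [0.604, -0.127, 0.031]), (0.59, [0.597, -0.156, 0.033])]
white1 [(0.68, [0.608, 0.15, 0.028]), (0.65, [0.735, -0.167, 0.003]), (0.61, [0.737, -0.068, 0.004]), (0.47, [0.608, 0.116, 0.026]), (0.27, [0.425, -0.102, -0.001])]
```

View pics/s18c.png

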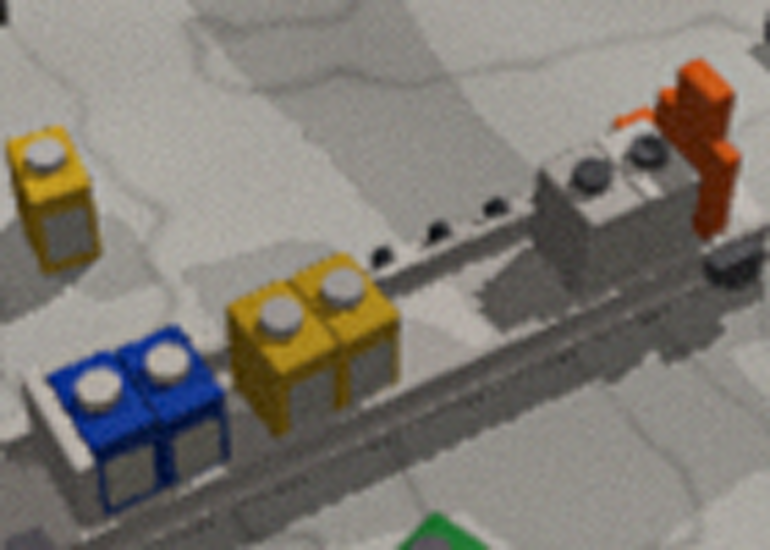

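Emit:
{"op": "carry_out", "data": {
  "commands": [
    [0.015,-0.001,0.03,0,0,0],
    [0.0255,-0.001,0.07,0,0,-1],
    [0.0255,-0.001,0.11,0,0,-1],
    [0.0255,-0.001,0.145,0,0,-1],
    [0.0255,-0.001,0.17,0,0,-1],
    [0.0255,-0.001,0.179,0,0,-1],
    [0.0255,-0.001,0.179,0,0,-1],
    [0.0255,-0.001,0.179,0,0,-1]
  ]
}}

```text
clock: 29.85
tool_pos: [0.4247, -0.1045, 0.0291]
eef_rot: [0.769, 0.639, -0.001, 0.0]
contact_force: [-0.5, 0.2, -0.1]
opening: 1.001
```

Emit:
{"op": "carry_out", "data": {
  "commands": [
    [0,0,0,0,0,0],
    [0,0,0,0,0,0],
    [0,0,0,0,0,0],
    [0,0,0,0,0,0],
    [0,0,0,0,0,0],
    [0,0,0,0,0,0],
    [0,0,0,0,0,0],
    [0,0,0,0,0,0],
    [0,0,0,0,0,0]
  ],
  "fingers": 255
}}

```text
clock: 30.75
tool_pos: [0.4244, -0.1046, 0.0299]
eef_rot: [0.769, 0.639, -0.001, 0.0]
contact_force: [-0.7, 0.8, 4.6]
opening: 0.569
```

Emit:
{"op": "carry_out", "data": {
  "commands": [
    [0,0,-0.01,0,0,0],
    [0,0,-0.03,0,0,0],
    [0,0,-0.06,0,0,0],
    [0,0,-0.095,0,0,0],
    [0,0,-0.125,0,0,0],
    [0,0,-0.14,0,0,0],
    [0,0,-0.14,0,0,0],
    [0,0,-0.14,0,0,0]
  ]
}}

```text
clock: 31.55
tool_pos: [0.4243, -0.1049, 0.1692]
eef_rot: [0.769, 0.639, -0.001, 0.0]
contact_force: [0.1, -0.2, -1.7]
opening: 0.568
```

```bash
python3 - <<'E'
from h import *
st();go(.6035,.009,.168,88.4);wsnap("w19.png",1)
E
```

```text
t 31.55 tcp [ 0.4243 -0.1049  0.1692] rot [[0.184, 0.983, -0.001], [0.983, -0.184, -0.002], [-0.002, -0.001, -1.0]] F [ 0.1 -0.2 -1.7] op 0.568
cmd [0.1449, 0.1553, 0.0007] wz -9.0 yaw now 79.4 dist 0.212 q [ 0.55  0.65 -0.66  2.17  0.76  0.57 -0.86]
```

View pics/w19.png

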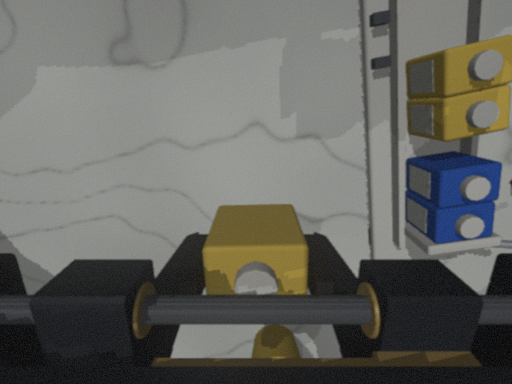

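Emit:
{"op": "carry_out", "data": {
  "commands": [
    [0.012,0.013,0,0,0,-2],
    [0.035,0.038,0,0,0,-4],
    [0.062,0.066,0,0,0,-6],
    [0.089,0.095,0,0,0,-8],
    [0.116,0.124,0,0,0,-9],
    [0.138,0.148,0,0,0,-9],
    [0.145,0.155,0,0,0,-9],
    [0.145,0.155,0,0,0,-9],
    [0.145,0.155,0,0,0,-9],
    [0.145,0.155,0,0,0,-9],
    [0.145,0.155,0,0,0,-9]
  ]
}}

```text
clock: 32.7
tool_pos: [0.6025, 0.0084, 0.1693]
eef_rot: [0.717, 0.697, -0.002, 0.0]
contact_force: [0.0, 0.1, -1.6]
opening: 0.566
```

```bash
python3 - <<'E'
from h import *
st();go(.6035,.009,.060,88.4);snap("scene","s20.png",1.5)
im=cv2.imread("pics/s20.png")[180:420,220:540]; cv2.imwrite("pics/s20c.png",cv2.resize(im,None,fx=2.4,fy=2.4))
E
```

```text
t 32.7 tcp [0.6025 0.0084 0.1693] rot [[0.028, 1.0, -0.002], [1.0, -0.028, -0.003], [-0.003, -0.002, -1.0]] F [ 0.   0.1 -1.6] op 0.566
cmd [0.001, 0.0012, 0.1093] wz 0.0 yaw now 88.4 dist 0.109 q [ 0.3   0.83 -0.72  1.68  0.68  0.89 -0.73]
```

View pics/s20c.png

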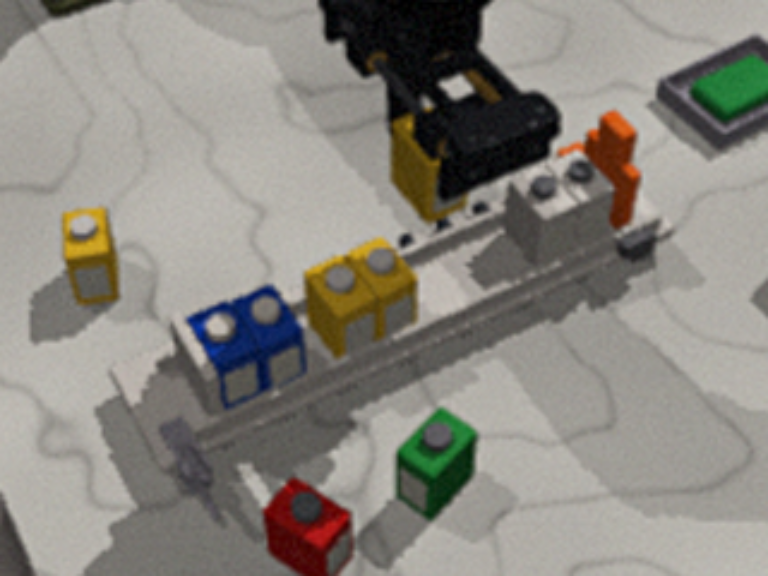

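Emit:
{"op": "carry_out", "data": {
  "commands": [
    [0,0.0005,0.02,0,0,0],
    [0,0.0005,0.05,0,0,0],
    [0,0.0005,0.075,0,0,0],
    [0,0.0005,0.09,0,0,0],
    [0,0.0005,0.1,0,0,0],
    [0,0.0005,0.106,0,0,0],
    [0,0.0005,0.109,0,0,0],
    [0,0.0005,0.1095,0,0,0],
    [0,0.0005,0.1095,0,0,0],
    [0,0.0005,0.1095,0,0,0]
  ]
}}

```text
clock: 33.75
tool_pos: [0.6043, 0.0097, 0.0605]
eef_rot: [0.717, 0.698, -0.0, 0.001]
contact_force: [0.1, 0.0, -0.7]
opening: 0.568
```

```bash
python3 - <<'E'
from h import *
st();snap("scene","s21.png",1.5)
im=cv2.imread("pics/s21.png")[180:420,220:540]; cv2.imwrite("pics/s21c.png",cv2.resize(im,None,fx=2.4,fy=2.4))
E
```

```text
t 33.75 tcp [0.6043 0.0097 0.0605] rot [[0.027, 1.0, 0.0], [1.0, -0.027, -0.001], [-0.001, 0.0, -1.0]] F [ 0.1  0.  -0.7] op 0.568
```

View pics/s21c.png

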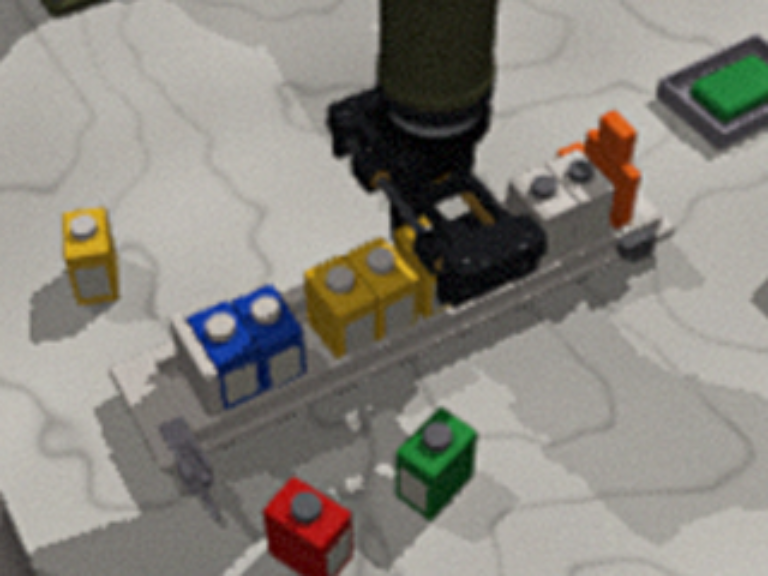

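Emit:
{"op": "carry_out", "data": {
  "commands": [
    [0,0,0,0,0,0],
    [0,0,0,0,0,0],
    [0,0,0,0,0,0],
    [0,0,0,0,0,0],
    [0,0,-0.02,0,0,0],
    [0,0,-0.06,0,0,0],
    [0,0,-0.1,0,0,0],
    [0,0,-0.14,0,0,0],
    [-0.03,-0.02,-0.15,0,0,4],
    [-0.07,-0.046,-0.15,0,0,8],
    [-0.11,-0.073,-0.15,0,0,12],
    [-0.15,-0.1,-0.15,0,0,16]
  ],
  "fingers": 0
}}

```text
clock: 35.0
tool_pos: [0.4989, -0.1388, 0.2105]
eef_rot: [0.807, 0.59, -0.001, 0.001]
contact_force: [0.6, -0.7, -0.2]
opening: 1.003
```

```bash
python3 - <<'E'
from h import *
st();go(.434,-.225,.207,70.5)
E
```

```text
t 35.0 tcp [ 0.4989 -0.1388  0.2105] rot [[0.304, 0.953, -0.0], [0.953, -0.304, -0.002], [-0.002, 0.0, -1.0]] F [ 0.6 -0.7 -0.2] op 1.003
cmd [-0.1019, -0.0357, 0.0036] wz 1.8 yaw now 72.3 dist 0.108 q [ 0.61  0.67 -0.71  1.9   0.6   0.8  -0.74]
```

Emit:
{"op": "carry_out", "data": {
  "commands": [
    [-0.035,-0.012,0,0,0,1],
    [-0.075,-0.026,0,0,0,1.8],
    [-0.1,-0.035,0,0,0,1.8],
    [-0.1,-0.035,0,0,0,1.8],
    [-0.1,-0.035,0,0,0,1.8],
    [-0.1,-0.035,0,0,0,1.8]
  ]
}}

```text
clock: 35.6
tool_pos: [0.4377, -0.221, 0.2107]
eef_rot: [0.815, 0.579, 0.0, 0.0]
contact_force: [0.4, -0.3, -0.6]
opening: 1.001
```

```bash
python3 - <<'E'
from fit import *
st();ps=look("w22.png",[(.4347,-.1955)])
cv2.imwrite("pics/s22.png",cv2.resize(ps[1]["img"],None,fx=1.5,fy=1.5))
go(.4347,-.1955,.028,70.5)
E
```

```text
t 35.6 tcp [ 0.4377 -0.221   0.2107] rot [[0.329, 0.944, 0.001], [0.944, -0.329, -0.001], [-0.0, 0.001, -1.0]] F [ 0.4 -0.3 -0.6] op 1.001
wrist x 0.4348 y -0.1949 yaw -19.2 iou 0.89 n1
s+t x 0.4347 y -0.1956 yaw -19.0 iou 0.85 n2
all x 0.4341 y -0.1955 yaw -19.2 iou 0.86 n3
cmd [0.0234, -0.011, 0.1825] wz 0.3 yaw now 70.8 dist 0.184 q [ 0.82  0.64 -0.72  1.98  0.62  0.75 -0.6 ]
```

View pics/w22.png

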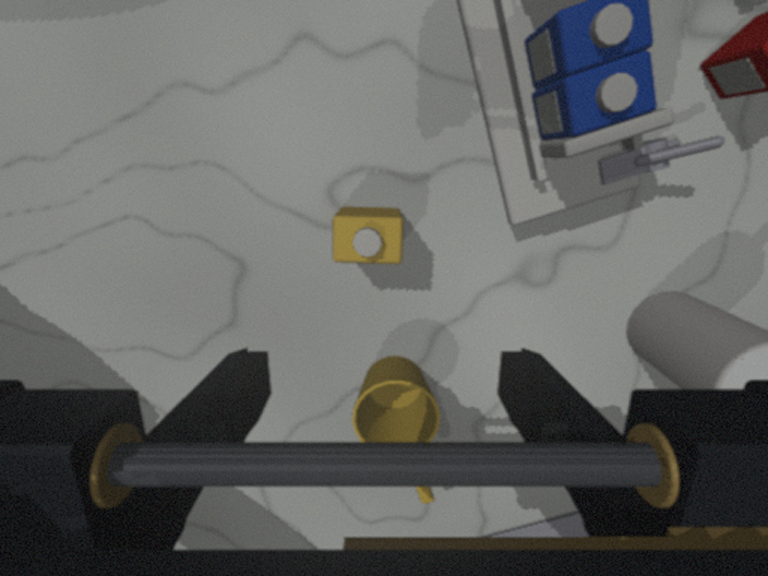

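View pics/s22.png

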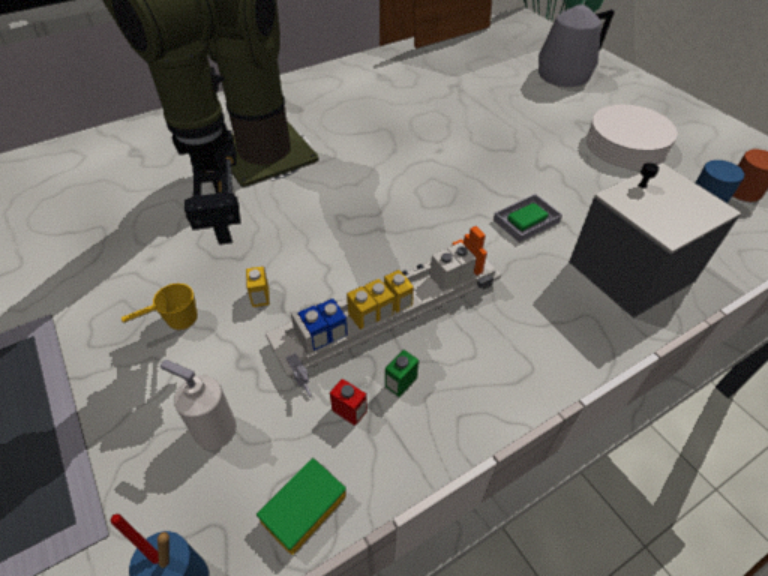

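Emit:
{"op": "carry_out", "data": {
  "commands": [
    [0.015,-0.004,0.03,0,0,0],
    [0.0235,-0.009,0.07,0,0,0],
    [0.0235,-0.009,0.11,0,0,0],
    [0.0235,-0.009,0.145,0,0,0],
    [0.0235,-0.009,0.17,0,0,0],
    [0.0235,-0.009,0.181,0,0,0],
    [0.0235,-0.009,0.182,0,0,0],
    [0.0235,-0.009,0.182,0,0,0],
    [0.0235,-0.009,0.182,0,0,0]
  ]
}}

```text
clock: 36.65
tool_pos: [0.4364, -0.1972, 0.029]
eef_rot: [0.816, 0.578, -0.0, 0.001]
contact_force: [-0.0, -0.5, 0.4]
opening: 0.999
```

Emit:
{"op": "carry_out", "data": {
  "commands": [
    [0,0,0,0,0,0],
    [0,0,0,0,0,0],
    [0,0,0,0,0,0],
    [0,0,0,0,0,0],
    [0,0,0,0,0,0],
    [0,0,0,0,0,0],
    [0,0,0,0,0,0],
    [0,0,0,0,0,0],
    [0,0,0,0,0,0]
  ],
  "fingers": 255
}}

```text
clock: 37.55
tool_pos: [0.4352, -0.1975, 0.0284]
eef_rot: [0.816, 0.578, -0.001, 0.0]
contact_force: [-2.1, -0.1, 3.8]
opening: 0.564
```

Emit:
{"op": "carry_out", "data": {
  "commands": [
    [0,0,-0.01,0,0,0],
    [0,0,-0.03,0,0,0],
    [0,0,-0.06,0,0,0],
    [0,0,-0.095,0,0,0],
    [0,0,-0.125,0,0,0],
    [0,0,-0.14,0,0,0],
    [0,0,-0.14,0,0,0],
    [0,0,-0.14,0,0,0]
  ]
}}

```text
clock: 38.35
tool_pos: [0.4356, -0.1974, 0.1678]
eef_rot: [0.816, 0.578, -0.001, 0.0]
contact_force: [0.1, -0.3, -1.3]
opening: 0.565
```

```bash
python3 - <<'E'
from h import *
st();go(.6045,.052,.168,88.4);wsnap("w23.png",1)
p=snap("scene","s23.png",1.5)
print([(round(d["p"],2),np.round(d["xyz"],3).tolist()) for n in("yellow1","white1") for d in r.spot_point(p,n)])
E
```

```text
t 38.35 tcp [ 0.4356 -0.1974  0.1678] rot [[0.332, 0.943, -0.001], [0.943, -0.332, -0.001], [-0.002, -0.0, -1.0]] F [ 0.1 -0.3 -1.3] op 0.565
cmd [0.2913, 0.0766, -0.0007] wz -17.8 yaw now 70.6 dist 0.301 q [ 0.73  0.69 -0.65  2.06  0.71  0.63 -0.75]
[(0.83, [0.603, -0.067, 0.028]), (0.78, [0.605, 0.01, 0.032]), (0.68, [0.607, -0.029, 0.027]), (0.61, [0.433, -0.196, 0.139]), (0.96, [0.736, -0.07, -0.001]), (0.85, [0.733, -0.165, 0.004]), (0.74, [0.606, 0.11, 0.032]), (0.64, [0.605, 0.143, 0.028])]
```

View pics/w23.png

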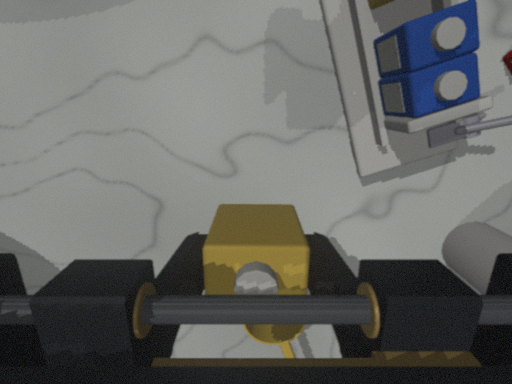

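Emit:
{"op": "carry_out", "data": {
  "commands": [
    [0.015,0.004,0,0,0,-2],
    [0.045,0.012,0,0,0,-4],
    [0.085,0.022,0,0,0,-6],
    [0.125,0.033,0,0,0,-9],
    [0.165,0.043,0,0,0,-12],
    [0.205,0.054,0,0,0,-15],
    [0.245,0.065,0,0,0,-17.8],
    [0.28,0.074,0,0,0,-17.8],
    [0.294,0.0765,0,0,0,-17.8],
    [0.294,0.0765,0,0,0,-17.8],
    [0.294,0.0765,0,0,0,-17.8],
    [0.294,0.0765,0,0,0,-17.8]
  ]
}}

```text
clock: 39.75
tool_pos: [0.6044, 0.0525, 0.1673]
eef_rot: [0.717, 0.697, -0.002, 0.001]
contact_force: [-0.2, -0.5, -2.3]
opening: 0.569
```

```bash
python3 - <<'E'
from h import *
st();go(.6050,.055,.0585,88.4);snap("scene","s24.png",1.5)
im=cv2.imread("pics/s24.png")[180:420,220:540]; cv2.imwrite("pics/s24c.png",cv2.resize(im,None,fx=2.4,fy=2.4))
E
```

```text
t 39.75 tcp [0.6044 0.0525 0.1673] rot [[0.029, 1.0, -0.002], [1.0, -0.029, -0.004], [-0.004, -0.002, -1.0]] F [-0.2 -0.5 -2.3] op 0.569
cmd [0.0029, 0.0008, 0.1088] wz -0.0 yaw now 88.4 dist 0.109 q [ 0.22  0.84 -0.72  1.67  0.68  0.9  -0.8 ]
```

View pics/s24c.png

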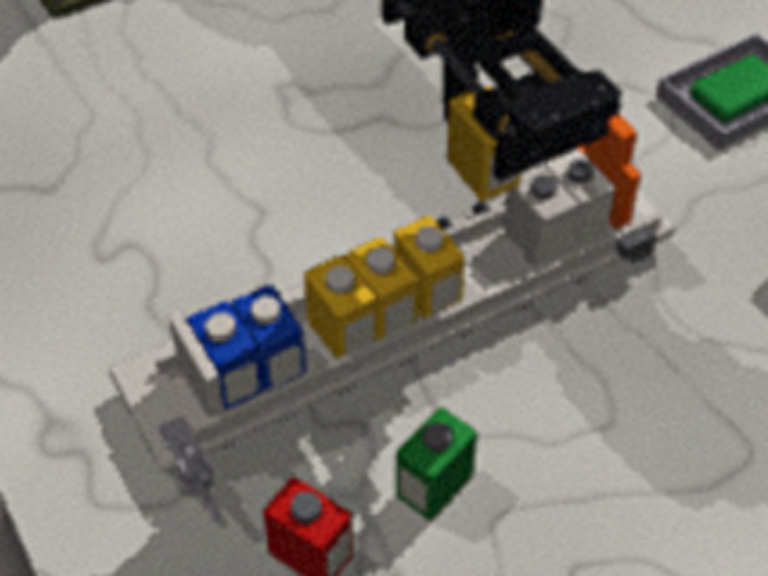

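Emit:
{"op": "carry_out", "data": {
  "commands": [
    [0.002,0,0.02,0,0,0],
    [0.002,0,0.05,0,0,0],
    [0.002,0,0.075,0,0,0],
    [0.002,0,0.09,0,0,0],
    [0.002,0,0.1,0,0,0],
    [0.002,0,0.106,0,0,0],
    [0.002,0,0.109,0,0,0],
    [0.002,0,0.109,0,0,0],
    [0.002,0,0.109,0,0,0]
  ]
}}

```text
clock: 40.7
tool_pos: [0.6058, 0.0569, 0.0596]
eef_rot: [0.717, 0.698, -0.0, 0.001]
contact_force: [0.9, 1.0, -1.9]
opening: 0.561
```

```bash
python3 - <<'E'
from h import *
st();go(.604,.017,.0585,88.4);snap("scene","s25.png",1.5)
im=cv2.imread("pics/s25.png")[180:420,220:540]; cv2.imwrite("pics/s25c.png",cv2.resize(im,None,fx=2.4,fy=2.4))
E
```

```text
t 40.7 tcp [0.6058 0.0569 0.0596] rot [[0.027, 1.0, 0.001], [1.0, -0.027, -0.001], [-0.001, 0.001, -1.0]] F [ 0.9  1.  -1.9] op 0.561
cmd [-0.04, -0.0007, 0.0011] wz 0.1 yaw now 88.5 dist 0.040 q [ 0.16  0.98 -0.61  1.72  0.82  0.71 -0.92]
```

View pics/s25c.png

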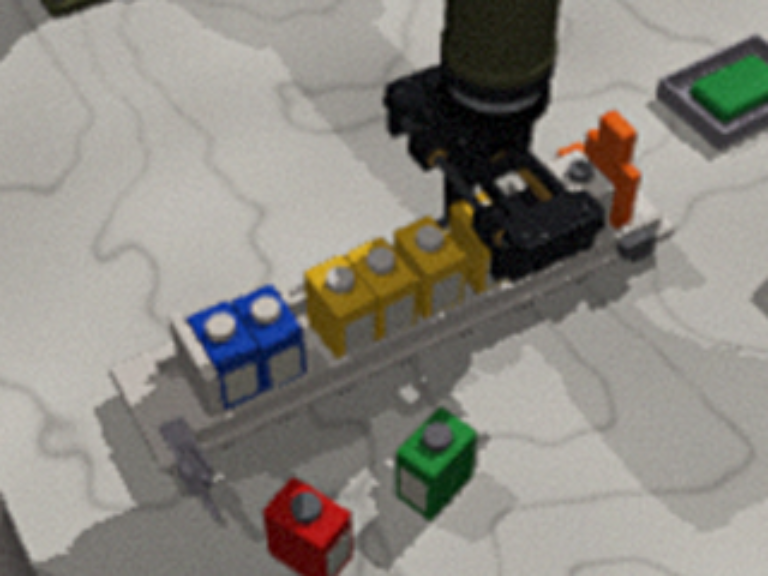

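Lower 1 mm, push the train gently towards the blues, and check the force.

Emit:
{"op": "carry_out", "data": {
  "commands": [
    [0,0,0.0012,0,0,0],
    [0,0,0.0012,0,0,0],
    [-0.004,0,0.001,0,0,0],
    [-0.01,0,0.001,0,0,0],
    [-0.016,0,0.001,0,0,0],
    [-0.022,0,0.001,0,0,0],
    [-0.028,0,0.001,0,0,0],
    [-0.033,0,0.001,0,0,0],
    [-0.037,0,0.001,0,0,0],
    [-0.039,0,0.001,0,0,0],
    [-0.039,0,0.001,0,0,0]
  ]
}}

```text
clock: 41.85
tool_pos: [0.6048, 0.0189, 0.0584]
eef_rot: [0.716, 0.698, 0.001, -0.0]
contact_force: [0.2, 4.7, 5.3]
opening: 0.57
```

```bash
python3 - <<'E'
from h import *
st();snap("scene","s26.png",1.5)
im=cv2.imread("pics/s26.png")[180:420,220:540]; cv2.imwrite("pics/s26c.png",cv2.resize(im,None,fx=2.4,fy=2.4))
E
```

```text
t 41.85 tcp [0.6048 0.0189 0.0584] rot [[0.027, 1.0, 0.001], [1.0, -0.027, 0.001], [0.001, 0.001, -1.0]] F [0.2 4.7 5.3] op 0.57
```

View pics/s26c.png

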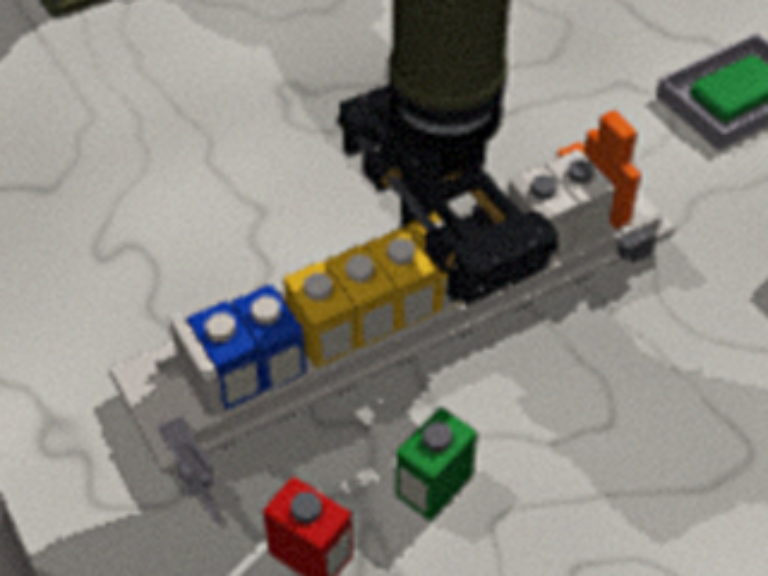

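Emit:
{"op": "carry_out", "data": {
  "commands": [
    [0,0,0,0,0,0],
    [0,0,0,0,0,0],
    [0,0,0,0,0,0],
    [0,0,0,0,0,0],
    [0,0,-0.02,0,0,0],
    [0,0,-0.06,0,0,0],
    [0,0,-0.1,0,0,0],
    [0,0,-0.135,0,0,0],
    [0,0,-0.142,0,0,8],
    [0.015,0,-0.142,0,0,16],
    [0.03,0,-0.142,0,0,24],
    [0.045,0,-0.142,0,0,32]
  ],
  "fingers": 0
}}

```text
clock: 43.1
tool_pos: [0.6053, 0.0628, 0.1998]
eef_rot: [0.883, 0.47, -0.001, 0.001]
contact_force: [-0.5, -0.4, 0.1]
opening: 1.003
```

```bash
python3 - <<'E'
from h import *
st();go(.606,.1766,.2,-1.6);snap("scene","s27.png",1.5)
E
```

```text
t 43.1 tcp [0.6053 0.0628 0.1998] rot [[0.558, 0.83, -0.001], [0.83, -0.558, -0.002], [-0.002, 0.0, -1.0]] F [-0.5 -0.4  0.1] op 1.003
cmd [0.0948, -0.0629, -0.0005] wz 57.7 yaw now 56.1 dist 0.114 q [ 0.15  0.77 -0.6   1.64  0.53  0.9  -1.25]
```

View pics/s27.png

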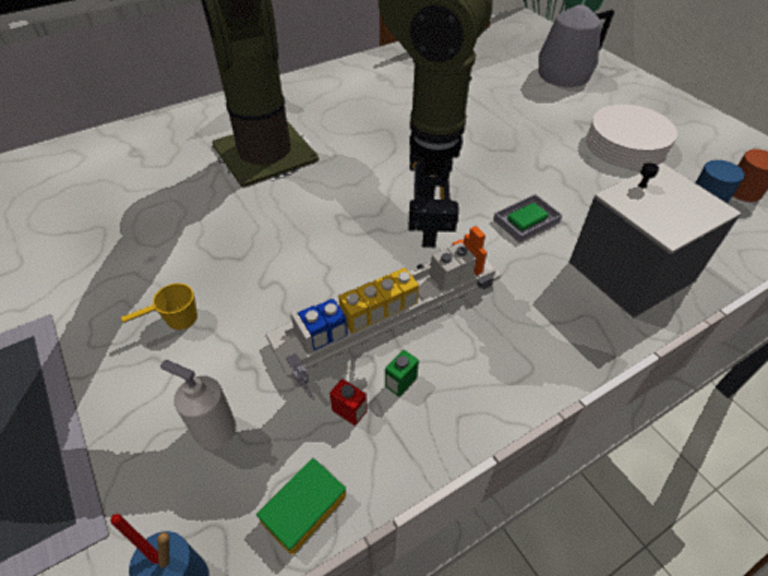

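Emit:
{"op": "carry_out", "data": {
  "commands": [
    [0.02,-0.013,0,0,0,8],
    [0.045,-0.03,0,0,0,16],
    [0.07,-0.046,0,0,0,24],
    [0.09,-0.06,0,0,0,32],
    [0.095,-0.063,0,0,0,40],
    [0.095,-0.063,0,0,0,48],
    [0.095,-0.063,0,0,0,56],
    [0.095,-0.063,0,0,0,57.7],
    [0.095,-0.063,0,0,0,57.7],
    [0.095,-0.063,0,0,0,57.7],
    [0.095,-0.063,0,0,0,57.7]
  ]
}}

```text
clock: 44.25
tool_pos: [0.6055, 0.1767, 0.1996]
eef_rot: [1.0, -0.01, -0.001, 0.001]
contact_force: [-0.2, 0.8, 0.3]
opening: 1.002
```

```bash
python3 - <<'E'
from h import *
st();go(.6075,.1766,.1087,-1.6)
p=snap("scene","s28.png",1.5);print([(round(d["p"],2),np.round(d["xyz"],3).tolist()) for d in r.spot_point(p,"gate_tab")])
E
```

```text
t 44.25 tcp [0.6055 0.1767 0.1996] rot [[1.0, -0.02, -0.001], [-0.02, -1.0, -0.001], [-0.001, 0.001, -1.0]] F [-0.2  0.8  0.3] op 1.002
cmd [0.0021, -0.0001, 0.0909] wz 0.5 yaw now -1.1 dist 0.091 q [-0.19  0.75 -0.31  1.58  0.28  0.85 -2.2 ]
[(0.67, [0.609, 0.174, 0.127])]
```

Emit:
{"op": "carry_out", "data": {
  "commands": [
    [0.002,0,0.03,0,0,0],
    [0.002,0,0.06,0,0,0],
    [0.002,0,0.082,0,0,0.5],
    [0.002,0,0.09,0,0,0.5],
    [0.002,0,0.091,0,0,0.5],
    [0.002,0,0.091,0,0,0.5]
  ]
}}

```text
clock: 44.95
tool_pos: [0.6081, 0.1771, 0.1095]
eef_rot: [1.0, -0.015, 0.0, 0.0]
contact_force: [-0.6, -0.3, -0.0]
opening: 1.002
```

Emit:
{"op": "carry_out", "data": {
  "commands": [
    [0,0,0,0,0,0],
    [0,0,0,0,0,0],
    [0,0,0,0,0,0],
    [0,0,0,0,0,0],
    [0,0,0,0,0,0],
    [0,0,0,0,0,0],
    [0,0,0,0,0,0],
    [0,0,0,0,0,0],
    [0,0,0,0,0,0],
    [0,0,0,0,0,0],
    [0,0,0,0,0,0],
    [0,0,0,0,0,0]
  ],
  "fingers": 255,
  "grip_force": 30
}}

```text
clock: 46.15
tool_pos: [0.6074, 0.1767, 0.1086]
eef_rot: [1.0, -0.015, -0.0, 0.001]
contact_force: [-0.4, -0.3, -0.4]
opening: 0.18
```

Emit:
{"op": "carry_out", "data": {
  "commands": [
    [0,0,0,0,0,0],
    [0,0,-0.004,0,0,0],
    [0,0,-0.009,0,0,0],
    [0,0,-0.014,0,0,0],
    [0,0,-0.016,0,0,0],
    [0,0,-0.016,0,0,0]
  ]
}}

```text
clock: 46.75
tool_pos: [0.6074, 0.1767, 0.1251]
eef_rot: [1.0, -0.015, -0.0, 0.001]
contact_force: [0.3, -0.5, -1.1]
opening: 0.178
```

```bash
python3 - <<'E'
from h import *
st();go(.6055,-.0335+.140,.1250,-1.6)
p=snap("scene","s29.png",1.5)
im=cv2.imread("pics/s29.png")[180:420,220:540]; cv2.imwrite("pics/s29c.png",cv2.resize(im,None,fx=2.4,fy=2.4))
E
```

```text
t 46.75 tcp [0.6074 0.1767 0.1251] rot [[1.0, -0.03, -0.001], [-0.03, -1.0, -0.001], [-0.0, 0.002, -1.0]] F [ 0.3 -0.5 -1.1] op 0.178
cmd [0.0002, 0.0702, 0.0002] wz -0.1 yaw now -1.7 dist 0.070 q [-0.21  0.85 -0.27  1.63  0.32  0.71 -2.24]
```

View pics/s29c.png

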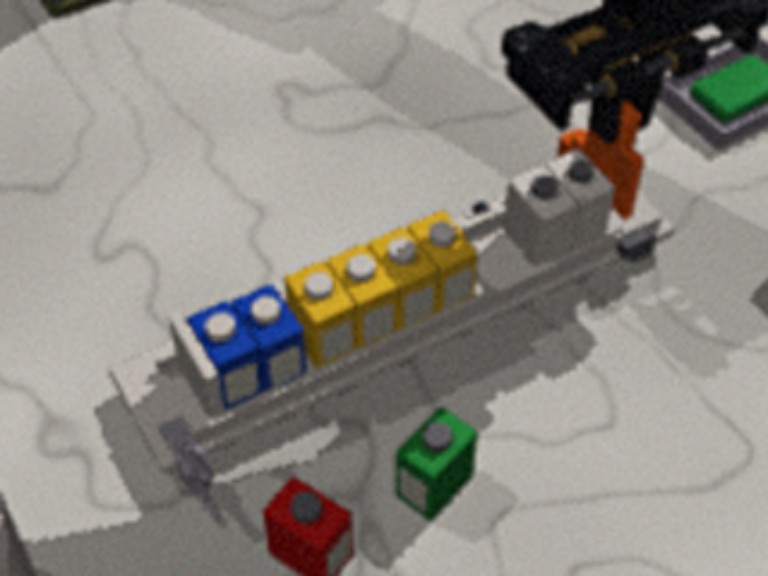

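Emit:
{"op": "carry_out", "data": {
  "commands": [
    [0,0.003,0,0,0,0],
    [0,0.009,0,0,0,0],
    [0,0.016,0,0,0,0],
    [0,0.023,0,0,0,0],
    [0,0.03,0,0,0,0],
    [0,0.037,0,0,0,0],
    [0,0.044,0,0,0,0],
    [0,0.051,0,0,0,0],
    [0,0.058,0,0,0,0],
    [0,0.064,0,0,0,0],
    [0,0.068,0,0,0,0],
    [0,0.07,0,0,0,0]
  ]
}}

```text
clock: 48.0
tool_pos: [0.6056, 0.1074, 0.1248]
eef_rot: [1.0, -0.015, 0.0, -0.0]
contact_force: [2.2, 5.6, -4.4]
opening: 0.18
```

Emit:
{"op": "carry_out", "data": {
  "commands": [
    [0,0,0,0,0,0],
    [0,0,0,0,0,0],
    [0,0,0,0,0,0]
  ]
}}

```text
clock: 48.3
tool_pos: [0.6057, 0.1072, 0.1248]
eef_rot: [1.0, -0.015, -0.0, 0.0]
contact_force: [3.1, 3.4, -3.4]
opening: 0.177
```

```bash
python3 - <<'E'
from h import *
st()
p=snap("scene","s30.png",1.5)
im=cv2.imread("pics/s30.png")[180:420,220:540]; cv2.imwrite("pics/s30c.png",cv2.resize(im,None,fx=2.4,fy=2.4))
E
```

```text
t 48.3 tcp [0.6057 0.1072 0.1248] rot [[1.0, -0.03, -0.0], [-0.03, -1.0, -0.001], [-0.0, 0.001, -1.0]] F [ 3.1  3.4 -3.4] op 0.177
```

View pics/s30c.png

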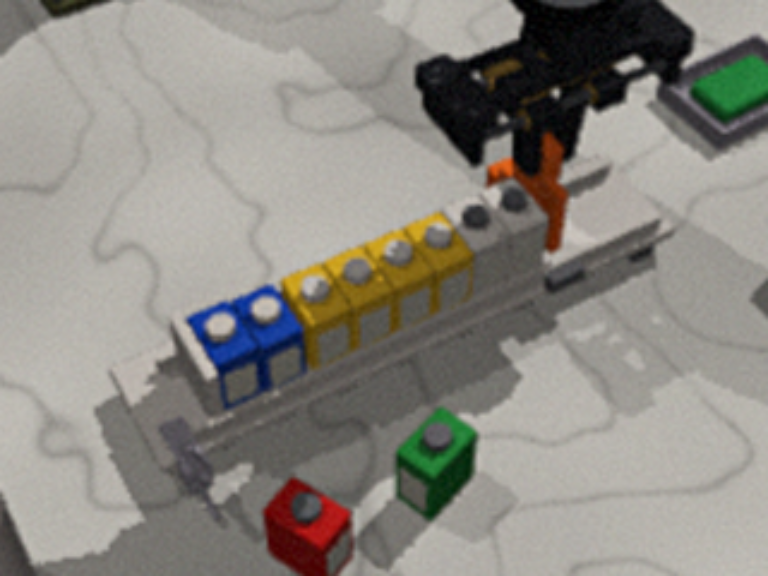

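Emit:
{"op": "carry_out", "data": {
  "commands": [
    [0,0.0005,0.004,0,0,0],
    [0,0.0005,0.009,0,0,0],
    [0,0.0005,0.014,0,0,0],
    [0,0.0005,0.016,0,0,0],
    [0,0.0005,0.016,0,0,0],
    [0,0.0005,0.016,0,0,0]
  ]
}}

```text
clock: 48.95
tool_pos: [0.6057, 0.1072, 0.1087]
eef_rot: [1.0, -0.015, 0.0, -0.0]
contact_force: [2.2, 5.4, -3.6]
opening: 0.176
```

```bash
python3 - <<'E'
from h import *
st()
E
```

```text
t 48.95 tcp [0.6057 0.1072 0.1087] rot [[1.0, -0.03, 0.0], [-0.03, -1.0, -0.0], [0.0, -0.0, -1.0]] F [ 2.2  5.4 -3.6] op 0.176
```

Emit:
{"op": "carry_out", "data": {
  "commands": [
    [0,0,0,0,0,0],
    [0,0,0,0,0,0],
    [0,0,0,0,0,0],
    [0,0,0,0,0,0],
    [0,0,-0.015,0,0,0],
    [0,0,-0.05,0,0,0],
    [0,0,-0.09,0,0,0],
    [0,0,-0.12,0,0,0],
    [-0.03,0,-0.13,0,0,0],
    [-0.06,0,-0.13,0,0,0],
    [-0.085,0,-0.13,0,0,0],
    [-0.09,0,-0.13,0,0,0]
  ],
  "fingers": 0
}}

```text
clock: 50.15
tool_pos: [0.5127, 0.1091, 0.2401]
eef_rot: [1.0, -0.014, -0.001, 0.001]
contact_force: [-0.1, -0.3, 0.0]
opening: 0.999
```

```bash
python3 - <<'E'
from h import *
st()
p=snap("scene","s31.png",1.5)
for n in("gate_tab","gate_face","blue1","yellow1","white1","dispenser","cup","soap_dish"): print(n,[(round(d["p"],2),np.round(d["xyz"],3).tolist()) for d in r.spot_point(p,n)])
cv2.imwrite("pics/s31c.png",cv2.resize(p["img"][120:280,150:350],None,fx=4,fy=3.7,interpolation=cv2.INTER_CUBIC))
p=wsnap("w31.png");print([(round(d["p"],2),np.round(d["xyz"],3).tolist()) for d in r.spot_point(p,"gate_tab")])
E
```

```text
t 50.15 tcp [0.5127 0.1091 0.2401] rot [[1.0, -0.029, -0.002], [-0.029, -1.0, -0.002], [-0.002, 0.002, -1.0]] F [-0.1 -0.3  0. ] op 0.999
gate_tab [(0.77, [0.604, 0.109, 0.127]), (0.3, [0.601, 0.004, -0.0])]
gate_face [(0.72, [0.607, 0.1, 0.06])]
blue1 [(0.72, [0.601, -0.125, 0.028]), (0.55, [0.606, 0.104, 0.124])]
yellow1 [(0.79, [0.6, -0.085, 0.029]), (0.74, [0.605, -0.051, 0.028]), (0.7, [0.602, 0.015, 0.031]), (0.58, [0.604, -0.016, 0.032])]
white1 [(0.88, [0.738, -0.067, -0.001]), (0.79, [0.735, -0.165, -0.0]), (0.57, [0.604, 0.085, 0.032]), (0.56, [0.604, 0.049, 0.034]), (0.17, [0.605, 0.104, 0.126])]
dispenser [(0.83, [0.651, -0.369, -0.002])]
cup [(0.76, [0.406, -0.34, -0.001])]
soap_dish [(0.57, [0.535, 0.391, -0.002])]
[(0.76, [0.606, 0.102, 0.134])]
```

View pics/s31c.png

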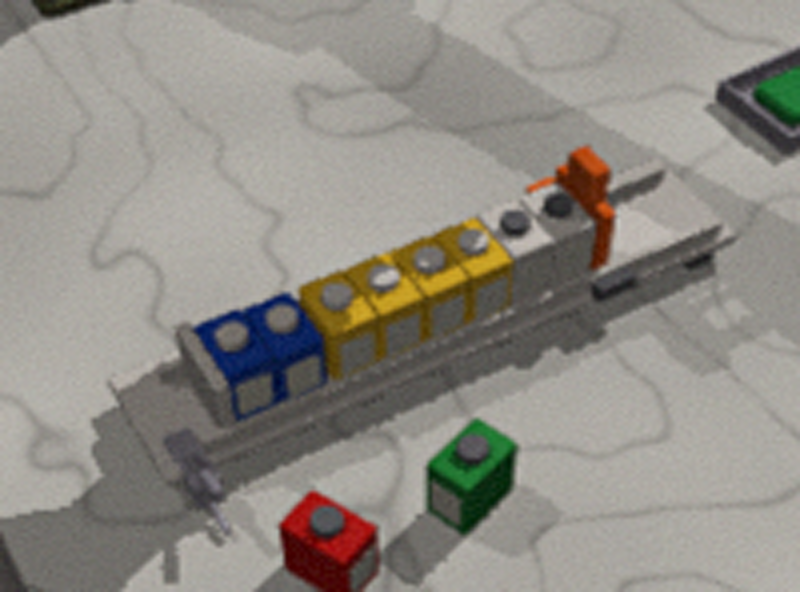

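View pics/w31.png

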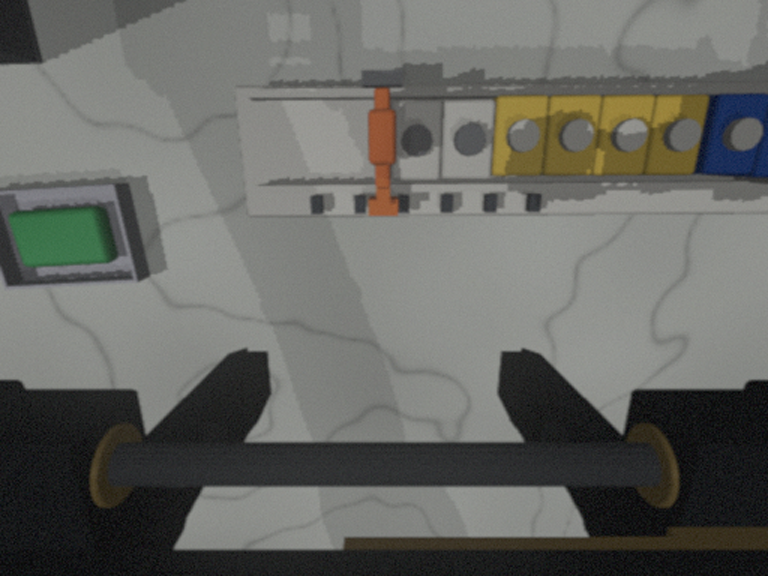

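```bash
python3 - <<'E'
from h import *
p=r.snapshot("scene"); im=cv2.resize(p["img"],None,fx=6,fy=6,interpolation=cv2.INTER_CUBIC)
for z,c in((.131,(0,255,0)),(.140,(255,0,255))):
    q=np.array([w2pix(p,[.604+a,.1072+b,z])*6+2.5 for a,b in((-.015,-.008),(.015,-.008),(.015,.008),(-.015,.008))]);cv2.polylines(im,[q.astype(int)],True,c,1)
u=(w2pix(p,[.604,.107,.1])*6).astype(int)
cv2.imwrite("pics/g.png",im[u[1]-200:u[1]+250,u[0]-300:u[0]+300])
p=wsnap("w32.png",1);cv2.imwrite("pics/w32c.png",cv2.resize(p["img"][50:150,200:300],None,fx=6,fy=6,interpolation=cv2.INTER_CUBIC))
E
```

```text
(no output)
```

View pics/g.png

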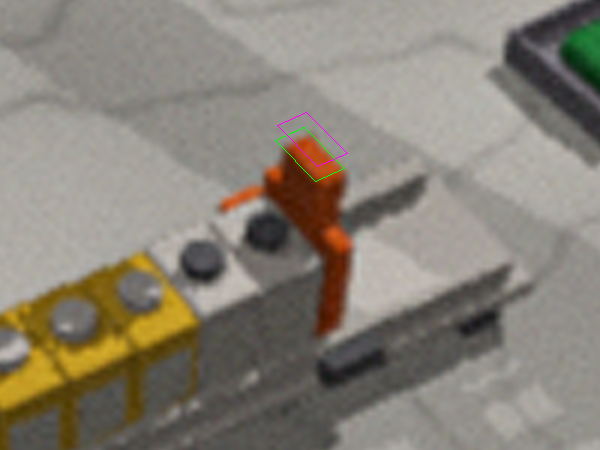

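View pics/w32c.png

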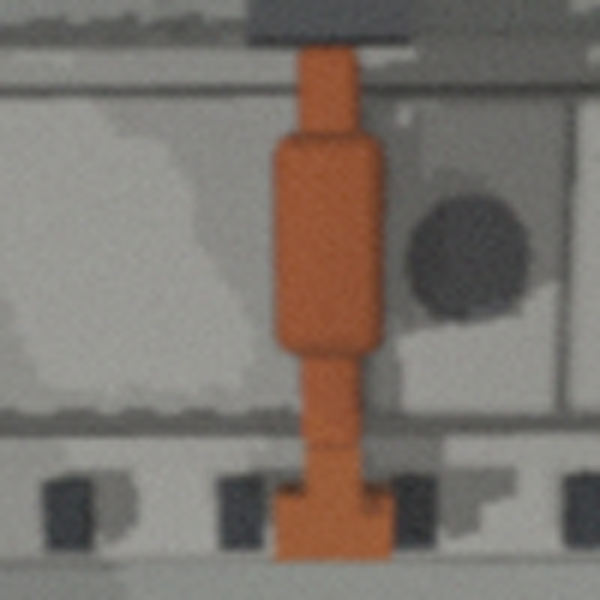

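```bash
python3 - <<'E'
from h import *
st();print(r.finish_job())
E
```

```text
t 50.8 tcp [0.5156 0.1092 0.2387] rot [[1.0, -0.03, -0.001], [-0.03, -1.0, -0.001], [-0.001, 0.001, -1.0]] F [-0.2 -0.1 -0. ] op 1.003
the job is handed in; nothing more can be done
None
```

I loaded all four yellow refills between the blue and white pairs, closed the gate against the white pair at slide ≈ 0.140, and handed the job in at 50.8 s. `finish_job` gives no verdict, so success rests on my own checks.

**How it went:** I lifted the gate and slid it out to about 0.210, then dragged the white pair about 200 mm towards it. I set the yellows down one by one, pushed them up against the blue pair, slid the gate back and let it drop.

**Last checks:**
- **Row:** the pictures show all eight refills upright and square. The detected positions are about 33–36 mm apart centre to centre, so there are no wide gaps.
- **Gate:** the wrist picture shows the foot between two teeth, with four teeth on the row side. The tab top matches the 131 mm "down" outline, not the one for resting on a tooth.
- **Other objects:** the dispenser, dish and cup are detected within about 5 mm of where they started. The red and green look-alikes were not touched. The arm was clear of everything at the end.

**What did not agree:**
- One placed yellow was found about 13 mm further along the deck than I had set it. It was either the announced knock or a nudge at release, and the later push closed that gap.
- Wrist-camera points read about 5 mm off along the tool's x axis, so for the shelf and gate I relied on the fixed cameras, the detectors and the grip position.

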